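Seat a board carrier in the inspection nest

TASK

The circuit-board carrier stands in its rack with only its thin tongue sticking out: draw it out, lay it flat on the clear bench and let go. Then take it again, (its upright rib is the handle), tilt it, tuck the tongue under the lip of the inspection nest, and lower the rib end gently, without letting it drop, until the carrier lies flat and fully home in the nest. Leave the other things on the bench where they are.

Things in the scene. Friction and masses are not known exactly. Their poses are not given: they have to be found in the camera images.
- carrier: Circuit-board carrier: grey plate 120 (x) x 50 (y) mm, green board on top. Origin: centre of its underside; z up, -x towards the tongue. The body (x -30 to 60) is 10 mm thick; the tongue (x -60 to -30) is z 5 to 10, full width. About 140 g (mass, friction vary). It starts in the rack with 50 mm of the tongue end sticking out, its rib inside under the roof.
- carrier_tip (a point): Middle of the tongue's end edge: x -60, z 7.5 mm from the carrier's origin. The tongue is 5 mm thick; its underside stands 5 mm above what the carrier lies on
- carrier_rib (a point): Centre of the top of the carrier's upright black rib: x 22, z 38 mm from the carrier's origin. The rib is 12 mm thick (x), 40 mm wide (y), and stands 28 mm above the plate (z 10 to 38). Chips up to z 12.5 mm lie on the board, none nearer than 14 mm to the rib's centre
- nest: Inspection nest, fixed: dark base 150 (x) x 84 (y) x 10 mm with bright metal walls. Origin: centre of the underside; x along its length, the lip at the -x end, turned roughly to the robot. Side guides, 6 mm thick, 8 mm high above the floor, x -40 to 62, stand 55 mm apart. An end stop across the +x end, 8 mm high, has its inner face at x 62. Nest and rack may swap sides.
- nest_seat (a point): Centre of the nest's floor (z 10 mm above the bench), axes as the nest's. When home the carrier's origin lies here, its axes the same way as the nest's and 14 mm of tongue under the lip; play 2 mm either way in x, 2.5 mm in y
- nest_lip (a point): Middle of the lip's lower free edge: x -46, z 22.5 mm from the nest's origin. The lip is 67 mm wide, 5 mm thick, and its underside is 12.5 mm above the floor. It overhangs 16 mm from a wall whose inner face is at x -62
- rack: Carrier rack, fixed: grey roofed pigeonhole 100 (x) x 68 (y) x 64 mm high, open at its -x end, roughly towards the robot. Origin: centre of the underside; x along the bore. Floor z 14, roof underside z 60, inside width 58 mm, a sill at the back. The carrier starts about 40 mm towards -x from its centre, axes the same way; pull it 75 mm or more towards -x to clear it
- rack_mouth (a point): Centre of the rack's floor edge at its mouth: x -50, z 14 mm from the rack's origin
- spool: A reel of solder wire standing upright, 54 mm across, 48 mm high. Leave it alone.
- flux_jar: A small capped jar, 42 mm across, 45 mm high. Leave it alone.
- driver: A screwdriver lying down, about 160 mm long. Leave it alone.
- brush: A cleaning brush lying down, about 150 mm long. Leave it alone.
- parts_tray: A black divided parts tray, 90 x 65 x 22 mm. Leave it alone.
- heat_sink: A finned aluminium heat sink, 40 x 40 x 25 mm. Leave it alone.
- tweezers: Closed steel tweezers lying down, 120 x 9 x 7 mm. Leave it alone.
There are look-alikes about, which are no part of the job. Of the things like the nest, leave any that is yellow; of the rest the smaller one is meant.

How it is judged:
By the outcome, as a careful person would: the job done as asked, in the order asked, and still so for the second after the job is handed in, with the robot touching nothing.
It also fails if it takes over 61 s, if anything falls off the work surface, if the arm or the gripper's body presses on something with over 40 N, if the wrist force passes 120 N, or if a joint passes its speed limit or range.

ROBOT

A 7-joint arm with a two-finger parallel gripper is mounted at the origin on the work surface. World frame = base frame: x ahead of the robot, y to its left, z up, the work surface at z = 0. Lengths are in mm, angles in degrees, forces in N, time in s.
With the tool pointing down it reaches from about 425 to 925 mm from the base axis. Payload 6.8 kg.
Tool frame: the origin (TCP) lies at the very end of the fingers, on their centre line; the grasp point (between the pads) lies 19 mm behind it (grip_point_offset is the distance from the TCP to the grasp point, in mm); y points along the fingers, x is the direction in which the jaws open and shut, and the axes are right-handed (so a half turn about y gives the same grasp; the last joint's range is limited). The gripper opens to 88 mm and grips with 3 to 60 N. Pads are 20 mm wide; open, the fingers measure 115 mm over their backs; the gripper's body (75 mm by 178 mm) begins 61 mm behind the grasp point.
Start: joints at [66.572, 27.33, 1.283, 89.118, -0.659, 63.558, -4.761], TCP at [200.001, -644.707, 222.664] pointing down, gripper open.
Joint ranges: [-169.35, 169.35], [-19.33, 120.38], [-80.79, 83.38], [13.8, 139.57], [-78.32, 258.32], [9.67, 109.79], [-169.56, 169.56]. Speed limits (degrees/s): [136.94, 136.94, 180, 180, 180, 180, 180].

INTERFACE

Orientations are given as a 3x3 rotation matrix whose columns are the frame's x, y, z axes.
In Python, from station import * gives the robot as it stands.
- The arm moves only by the shell command python3 -m crank 'ROWS' [FORCE]. ROWS is JSON, a list of rows, each an object with "grip": the finger opening in mm, from 0 to 87.8; "offset": the shift along the world's x, y, z in mm, a list of three; "spin": the turn about the world's z in degrees. A call has 1 to 12 rows; each row shifts and turns the pose as measured when the row begins; what a row does not reach is not made up. A row lasts 1/10 s, in which the tool goes at most 50 mm and 8.59 degrees, less where a joint would pass 70% of its speed; a pose out of reach is approached as far as the arm can. A call is refused whole if a number of a shift passes 50 or a number of a turn 8.59, either way. A call with a gripper value outside its range is refused whole. The fingers move at their own pace and stop on an object; FORCE is the grip in N (left out, the last holds). Time passes only in rows, so rows that do not move let the fingers close. It gives the time, the measured TCP pose, the force and the opening at its end, in the units of the state.
- read_state(): the state, without advancing time (a new reading comes with each control period).
- snapshot(name): name is "scene" or "top"; returns the picture (480x640x3 uint8, red, green, blue); there is no depth.
- get_calibration(name): a dict with "intrinsics" (3x3 intrinsics, pixels), "pose" (4x4, takes a point from camera to world coordinates). Camera axes: x right, y up, looking along -z (the intrinsics and any distortion apply to the point x, -y, -z); pixel columns grow to the right and rows downward; lengths in mm; the calibration is good to about 2 mm. A picture is of the moment at which its call begins. get_calibration takes no time and is no camera call.
- close_job(): hands the job in, once; it reports no verdict.
The state is a dict: "time_s": time; "joint_pos": joint angles; "joint_vel": joint speeds; "joint_torque": joint torques, N m; "tool_pos": TCP position; "tool_rot": TCP orientation; "ft_force": force on the tool from outside, world axes, zero at the start; "ft_torque": the same for the moment, N m; "grip_width": finger opening in mm.
Only numpy, scipy, OpenCV 4.12 (cv2) and the standard library are available. Lean on these libraries where they do the work, as an engineer would, in place of code of your own. Each camera call takes 0.05 s, during which the arm holds its last target.

## Working session

There is one attempt and no reset: what is moved stays moved. The work goes in short steps, Python scripts to look and compute and a shell command to move; the robot and the scene stay as the last step left them, time stands still between calls to the robot, and variables do not carry over. Pictures are saved under pics/ and viewed, and the job is handed in when it is done.

```bash
mkdir -p pics
python3 - <<'E'
from station import *
import cv2,numpy as np
for n in("scene","top"):
    im=snapshot(n);cv2.imwrite(f"pics/{n}0.png",im[:,:,::-1]);c=get_calibration(n);print(n,c)
s=read_state();print(s)
E
```

```text
scene {'intrinsics': array([[436.01983988,   0.        , 317.7728434 ],
       [  0.        , 436.01983988, 244.58208969],
       [  0.        ,   0.        ,   1.        ]]), 'pose': array([[ 7.31186759e-01, -3.87665742e-01,  5.61320938e-01,
         1.30872089e+03],
       [ 6.81902287e-01,  3.91985270e-01, -6.17540945e-01,
        -6.89492886e+02],
       [ 1.93699294e-02,  8.34303794e-01,  5.50964595e-01,
         7.52257991e+02],
       [ 0.00000000e+00,  0.00000000e+00,  0.00000000e+00,
         1.00000000e+00]])}
top {'intrinsics': array([[505.56357841,   0.        , 318.40299032],
       [  0.        , 505.56357841, 243.28377184],
       [  0.        ,   0.        ,   1.        ]]), 'pose': array([[-2.94626279e-02,  9.84533101e-01, -1.72703578e-01,
         3.89967941e+02],
       [-9.99489987e-01, -3.11464433e-02, -7.04735199e-03,
         9.46082482e+01],
       [-1.23174535e-02,  1.72407863e-01,  9.84948633e-01,
         1.27057023e+03],
       [ 0.00000000e+00,  0.00000000e+00,  0.00000000e+00,
         1.00000000e+00]])}
{'time_s': 0.1, 'joint_pos': array([66.5737531 , 27.36982438,  1.27965564, 89.16986187, -0.65665827,
       63.56126253, -4.76226978]), 'joint_vel': array([ 0.07019847, -0.10141765, -0.03965619, -0.11263263, -0.05229229,
       -0.0445884 , -0.09521676]), 'joint_torque': array([ 3.65133077e-03, -5.84094858e+01,  1.53995957e+00, -2.73314166e+01,
       -5.41784847e-02,  1.31375148e-02,  5.50907407e-05]), 'tool_pos': array([ 199.79248833, -644.18823749,  221.81379896]), 'tool_rot': array([[ 2.96277483e-01, -6.24253459e-04,  9.55101703e-01],
       [-9.55100522e-01,  1.50983602e-03,  2.96278103e-01],
       [-1.62699958e-03, -9.99998665e-01, -1.48894389e-04]]), 'ft_force': array([-0.06444382,  0.76237536, -0.05925284]), 'ft_torque': array([-0.07366546,  0.02960898,  0.03635633]), 'grip_width': 87.43432739905994}
```

View pics/scene0.png

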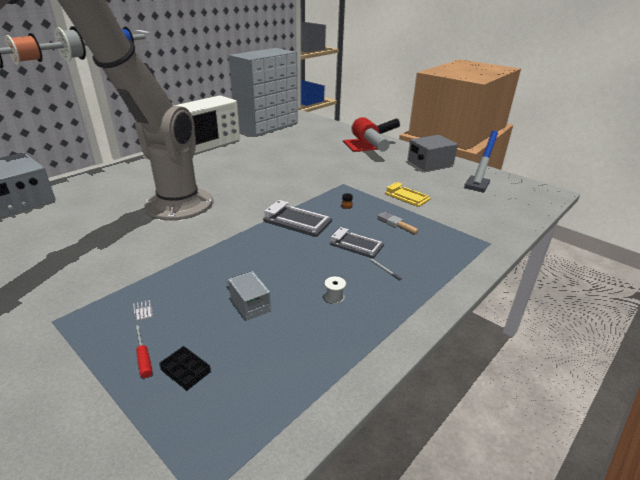

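View pics/top0.png

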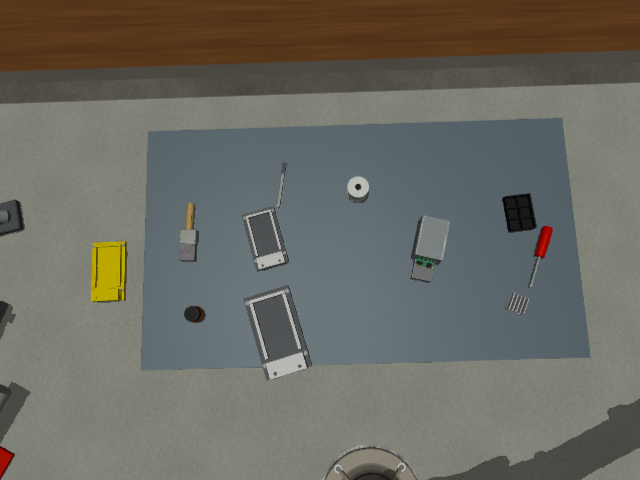

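The scene view shows the rack at (250,294), a small metal nest at (357,242), a larger one at (297,217) and a yellow one at (408,194). In the top view:

- Rack (432,240), with the tongue and green board at (423,268).
- Small nest (265,240).
- Large nest (278,333).
- Yellow nest (108,271).

The nest meant is the smaller non-yellow one, at (265,240). I'll confirm this in enlarged crops.

Run:
```python
import cv2,numpy as np
t=cv2.imread("pics/top0.png")
a=cv2.resize(t[195:385,225:325],None,fx=4,fy=4,interpolation=cv2.INTER_CUBIC)[:600]
b=cv2.resize(t[205:295,395:465],None,fx=6,fy=6,interpolation=cv2.INTER_CUBIC)
c=np.zeros((600,800,3),np.uint8);c[:a.shape[0],:a.shape[1]]=a[:600];w=min(b.shape[1],390);c[:b.shape[0],405:405+w]=b[:,:w]
cv2.imwrite("pics/crop0.png",c)
s=cv2.imread("pics/scene0.png")
cv2.imwrite("pics/crop1.png",cv2.resize(s[190:320,220:400],None,fx=4.4,fy=4.4,interpolation=cv2.INTER_CUBIC))
```

```text
(no output)
```

View pics/crop0.png

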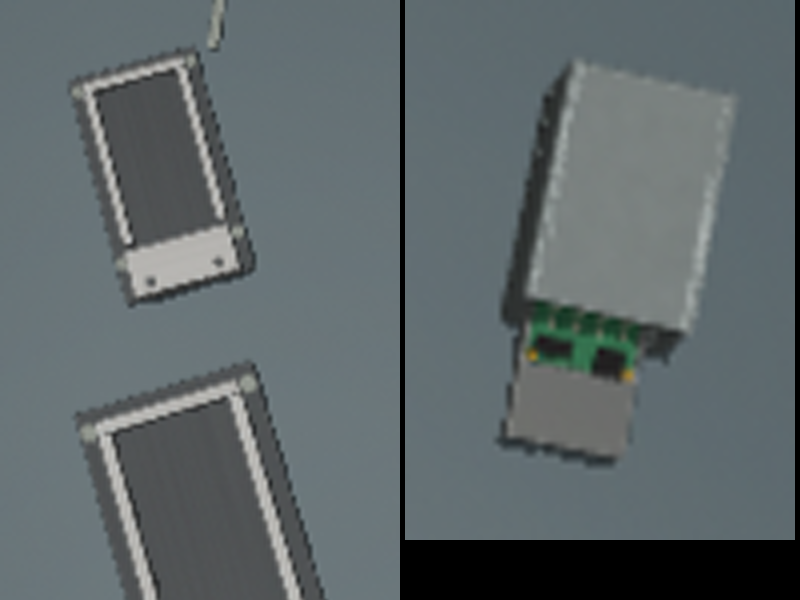

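View pics/crop1.png

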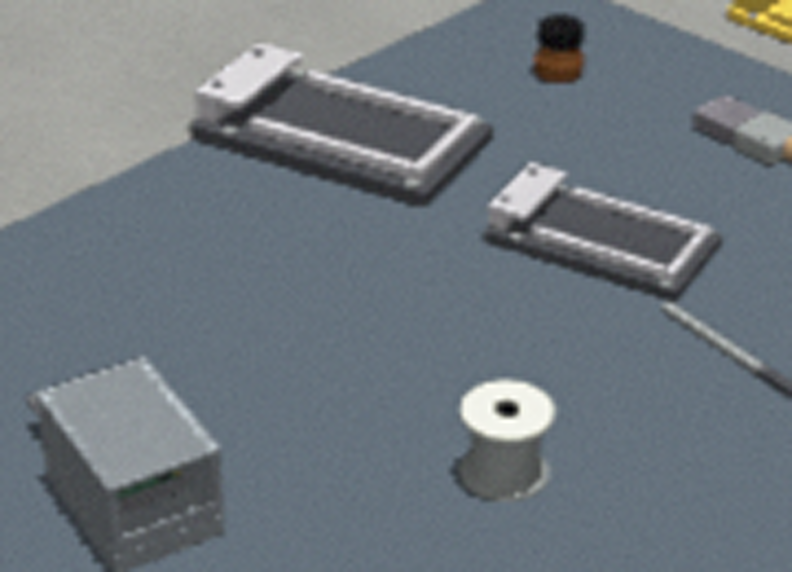

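Confirmed: the small nest has a white lip end with two screws at (265,260) and is clearly smaller than the large one. The rack at (432,240) has the carrier tongue sticking out towards the robot. Next I'll measure them.

```bash
cat > h.py <<'E'
from station import *
import cv2,numpy as np
def ray(n,uv,z):
    c=get_calibration(n);K=c["intrinsics"];P=c["pose"]
    uv=np.atleast_2d(np.float64(uv));d=np.c_[(uv[:,0]-K[0,2])/K[0,0],-(uv[:,1]-K[1,2])/K[1,1],-np.ones(len(uv))]@P[:3,:3].T
    o=P[:3,3];return o+d*((z-o[2])/d[:,2])[:,None]
def proj(n,X):
    c=get_calibration(n);K=c["intrinsics"];P=c["pose"]
    p=(np.atleast_2d(X)-P[:3,3])@P[:3,:3];return np.c_[K[0,0]*p[:,0]/-p[:,2]+K[0,2],K[1,1]*-p[:,1]/-p[:,2]+K[1,2]]
def mask(im,box,f):
    x0,y0,x1,y1=box;m=np.zeros(im.shape[:2],np.uint8);m[y0:y1,x0:x1]=f(im[y0:y1,x0:x1].astype(int))*255
    cs,_=cv2.findContours(m,cv2.RETR_EXTERNAL,cv2.CHAIN_APPROX_NONE);return max(cs,key=cv2.contourArea),m
E
python3 - <<'E'
from h import *
t=cv2.imread("pics/top0.png")
bright=lambda a:(a.min(2)>135)
c,m=mask(t,(238,200,295,275),bright)
print("nest bright",cv2.minAreaRect(c))
b=cv2.boxPoints(cv2.minAreaRect(c));print(ray("top",b,18).round(1))
# floor dark
c,m2=mask(t,(246,212,285,258),lambda a:(a.max(2)<95)&(abs(a[:,:,0]-a[:,:,2])<12))
r=cv2.minAreaRect(c);print("floor",r,ray("top",cv2.boxPoints(r),10).round(1))
# lip
m3=cv2.morphologyEx(m,cv2.MORPH_OPEN,np.ones((6,6),np.uint8));c=max(cv2.findContours(m3,0,1)[0],key=cv2.contourArea)
r=cv2.minAreaRect(c);print("lip",r,ray("top",cv2.boxPoints(r),27.5).round(1))
# tongue : grey plate
for p in [(423,268),(423,278),(432,240),(265,240)]: print(p,t[p[1],p[0]])
c,m4=mask(t,(405,245,445,290),lambda a:(abs(a[:,:,0]-a[:,:,2])<14)&(a.min(2)>80))
r=cv2.minAreaRect(c);print("tongue",r,ray("top",cv2.boxPoints(r),24).round(1))
c,m5=mask(t,(408,210,460,265),lambda a:(a.min(2)>118))
r=cv2.minAreaRect(c);print("roof",r,ray("top",cv2.boxPoints(r),64).round(1))
cv2.imwrite("pics/m.png",cv2.resize(np.hstack([m[195:275,235:300],m2[195:275,235:300],m3[195:275,235:300],m4[205:285,400:465],m5[205:285,400:465]]),None,fx=2.4,fy=2.4))
E
```

```text
nest bright ((269.24530029296875, 259.8584899902344), (11.126204490661621, 28.02155113220215), 74.05460357666016)
[[576.3 265.4  18. ]
 [593.8 197.5  18. ]
 [566.4 190.3  18. ]
 [549.1 258.   18. ]]
floor ((264.03369140625, 234.7279815673828), (42.55127716064453, 34.00030517578125), 75.25643920898438) [[681.6 296.7  10. ]
 [701.6 212.1  10. ]
 [593.9 186.3  10. ]
 [574.4 269.7  10. ]]
lip ((270.9117431640625, 260.6470947265625), (10.914102554321289, 24.738632202148438), 75.96376037597656) [[574.7 255.8  27.5]
 [587.9 195.8  27.5]
 [561.1 189.7  27.5]
 [548.  249.5  27.5]]
(423, 268) [108 110 108]
(423, 278) [110 112 111]
(432, 240) [127 128 121]
(265, 240) [83 81 79]
tongue ((429.5, 252.5), (15.0, 29.0), 90.0) [[ 596.6 -137.3   24. ]
 [ 594.3 -209.5   24. ]
 [ 556.6 -206.7   24. ]
 [ 558.8 -135.    24. ]]
roof ((432.5577087402344, 237.2115478515625), (28.240724563598633, 40.20380783081055), 11.309932708740234) [[ 567.6 -128.    64. ]
 [ 664.2 -153.2   64. ]
 [ 648.2 -219.5   64. ]
 [ 552.1 -193.4   64. ]]
```

View pics/m.png

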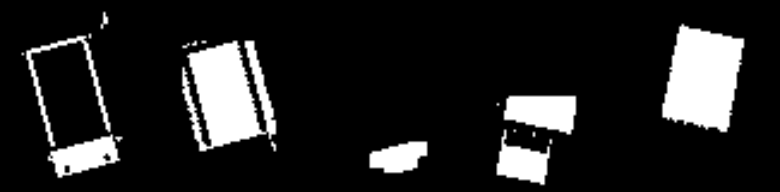

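```bash
cat >> h.py <<'E'
S=6
def rect(im,box,f,op=0,cl=0):
    x0,y0,x1,y1=box;a=cv2.resize(im[y0:y1,x0:x1],None,fx=S,fy=S,interpolation=cv2.INTER_CUBIC).astype(int)
    m=(f(a)*255).astype(np.uint8)
    if cl:m=cv2.morphologyEx(m,cv2.MORPH_CLOSE,np.ones((cl,cl),np.uint8))
    if op:m=cv2.morphologyEx(m,cv2.MORPH_OPEN,cv2.getStructuringElement(2,(op,op)))
    c=max(cv2.findContours(m,0,1)[0],key=cv2.contourArea)
    r=cv2.minAreaRect(c);b=(cv2.boxPoints(r)+.5)/S-.5+[x0,y0]
    return b,m,c
def desc(n,b,z):
    w=ray(n,b,z)[:,:2];e=[w[1]-w[0],w[2]-w[1]];L=[np.linalg.norm(v) for v in e]
    k=int(np.argmax(L));ang=np.degrees(np.arctan2(e[k][1],e[k][0]));
    if abs(ang)>90: ang-=180*np.sign(ang)
    ex=np.array([np.cos(np.radians(ang)),np.sin(np.radians(ang))]);s=w.mean(0)
    return s.round(1),np.round(L,1),round(ang,1)
E
python3 - <<'E'
from h import *
t=cv2.imread("pics/top0.png")
br=lambda a:(a.min(2)>130)
out=[]
def go(nm,box,f,z,**k):
    b,m,c=rect(t,box,f,**k);print(nm,b.round(1).tolist(),desc("top",b,z));print(ray("top",b,z)[:,:2].round(1).tolist());
    m=cv2.cvtColor(m,8);cv2.drawContours(m,[np.int32((b-box[:2]+.5)*S)],0,(0,0,255),1);out.append(m)
go("walls",(238,203,290,276),br,18,cl=9,op=4)
go("lip",(240,245,295,276),br,27.5,cl=15,op=35)
go("floor",(244,210,287,258),lambda a:(a.max(2)<95)&(abs(a[:,:,0]-a[:,:,2])<12),12,op=30)
go("tongue",(408,262,442,290),lambda a:(abs(a[:,:,0]-a[:,:,2])<9)&(a.min(2)>85),24,op=12,cl=12)
go("tonguegreen",(408,255,442,290),lambda a:((abs(a[:,:,0]-a[:,:,2])<9)&(a.min(2)>85))|((a[:,:,1]-a[:,:,2])>25),24,op=12,cl=12)
go("roof",(408,210,460,265),lambda a:(a.min(2)>112),64,op=12,cl=12)
H=max(o.shape[0] for o in out);W=np.hstack([cv2.copyMakeBorder(o,0,H-o.shape[0],0,10,0,value=(60,60,60)) for o in out])
cv2.imwrite("pics/m2.png",cv2.resize(W,(800,int(H*800/W.shape[1]))))
E
```

```text
walls [[253.5, 258.1], [284.5, 249.5], [287.7, 260.9], [256.7, 269.5]] (array([572.2, 224.4]), array([80.5, 30.1]), np.float64(-76.1))
[[577.1, 267.3], [596.4, 189.1], [567.2, 181.7], [548.1, 259.6]]
lip [[254.7, 257.1], [281.7, 250.3], [284.7, 262.1], [257.7, 269.0]] (array([570.5, 225.8]), array([69.2, 30.7]), np.float64(-77.4))
[[577.9, 263.0], [593.0, 195.5], [563.1, 188.6], [548.1, 255.9]]
floor [[247.5, 217.2], [268.5, 211.5], [279.0, 250.7], [258.0, 256.3]] (array([639.6, 242.9]), array([ 55.4, 105.3]), np.float64(13.9))
[[684.1, 282.6], [697.1, 228.7], [594.9, 203.5], [582.2, 256.6]]
tongue [[411.1, 277.4], [413.5, 264.6], [433.8, 268.4], [431.3, 281.3]] (array([ 526.1, -151.2]), array([32.8, 50.6]), np.float64(77.3))
[[515.8, -122.6], [547.5, -130.6], [536.4, -180.0], [504.7, -171.7]]
tonguegreen [[411.1, 277.4], [416.3, 249.8], [442.5, 254.8], [437.2, 282.4]] (array([ 542.8, -163.1]), array([70.7, 65.6]), np.float64(-14.2))
[[515.8, -122.6], [584.3, -139.9], [569.8, -203.9], [501.5, -186.0]]
roof [[414.9, 254.5], [422.8, 215.0], [450.8, 220.5], [443.0, 260.1]] (array([ 607.3, -174.3]), array([100. ,  69.1]), np.float64(-14.6))
[[566.8, -128.3], [663.6, -153.5], [647.5, -220.7], [551.2, -194.7]]
```

View pics/m2.png

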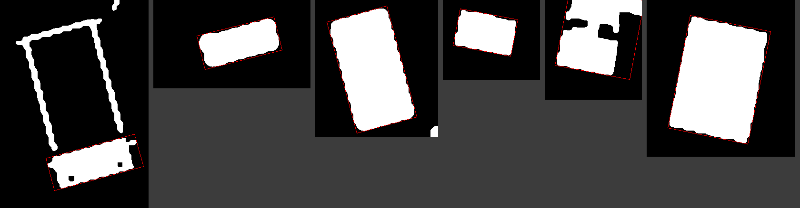

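```bash
python3 -m crank '[{"grip":87,"offset":[27,38,0],"spin":-7.8},{"grip":87,"offset":[27,38,0],"spin":-7.8},{"grip":87,"offset":[27,38,0],"spin":-7.8},{"grip":87,"offset":[27,38,0],"spin":-7.8},{"grip":87,"offset":[27,38,0],"spin":0},{"grip":87,"offset":[27,38,0],"spin":0},{"grip":87,"offset":[27,38,0],"spin":0},{"grip":87,"offset":[27,38,0],"spin":0},{"grip":87,"offset":[27,38,0],"spin":0},{"grip":87,"offset":[27,38,0],"spin":0},{"grip":87,"offset":[27,38,0],"spin":0},{"grip":87,"offset":[27,38,0],"spin":0}]' 40
cat >> h.py <<'E'
def st(px=None,py=None,z=None,tang=None):
    s=read_state();R=s["tool_rot"];a=np.degrees(np.arctan2(R[1,0],R[0,0]))
    print("t %.2f pos %s xang %.2f y %s F %s T %s g %.1f"%(s["time_s"],s["tool_pos"].round(1),a,R[:,1].round(3),s["ft_force"].round(1),s["ft_torque"].round(2),s["grip_width"]))
    if px is not None: print("need",np.round([px-s["tool_pos"][0],py-s["tool_pos"][1],z-s["tool_pos"][2]],1),"spin %.1f"%((tang-a+90)%180-90))
E
python3 -c "
from h import *;st(543.2,-156,60,-104)"
```

```text
time_s: 1.3
tool_pos: [522.8, -173.5, 217.6]
tool_rot: [[-0.278, -0.007, 0.96], [-0.96, 0.004, -0.278], [-0.002, -1.0, -0.008]]
ft_force: [1.3, -2.2, 1.0]
grip_width: 87.0
t 1.30 pos [ 522.8 -173.5  217.6] xang -106.16 y [-0.007  0.004 -1.   ] F [ 1.3 -2.2  1. ] T [ 0.01 -0.03 -0.01] g 87.0
need [  20.4   17.5 -157.6] spin 2.2
```

```bash
python3 -m crank '[{"grip":87,"offset":[20,17,-20],"spin":2.2},{"grip":87,"offset":[0,0,-40],"spin":0},{"grip":87,"offset":[0,0,-40],"spin":0},{"grip":87,"offset":[0,0,-40],"spin":0},{"grip":87,"offset":[0,0,0],"spin":0}]'
python3 - <<'E'
from h import *;st(543.2,-156,5,-104)
im=snapshot("top");cv2.imwrite("pics/t1.png",im[:,:,::-1]);
cv2.imwrite("pics/t1c.png",cv2.resize(im[190:310,350:500,::-1],None,fx=5,fy=5,interpolation=cv2.INTER_CUBIC))
im=snapshot("scene");cv2.imwrite("pics/s1c.png",cv2.resize(im[180:340,150:350,::-1],None,fx=3.7,fy=3.7,interpolation=cv2.INTER_CUBIC))
E
```

```text
time_s: 1.8
tool_pos: [548.6, -144.5, 74.2]
tool_rot: [[-0.224, -0.002, 0.975], [-0.974, 0.008, -0.224], [-0.007, -1.0, -0.004]]
ft_force: [-1.2, 0.8, -0.3]
grip_width: 87.4
t 1.80 pos [ 548.6 -144.5   74.2] xang -102.96 y [-0.002  0.008 -1.   ] F [-1.2  0.8 -0.3] T [0.01 0.05 0.  ] g 87.4
need [ -5.4 -11.5 -69.2] spin -1.0
```

View pics/t1c.png

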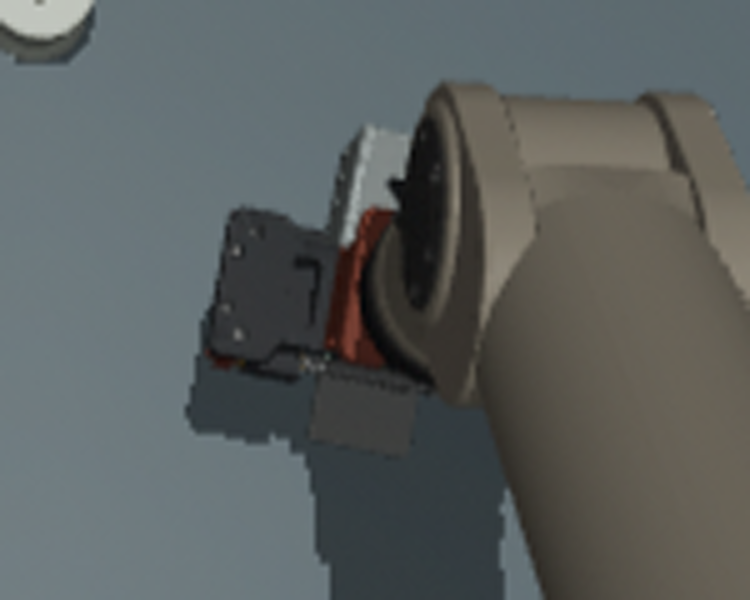

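View pics/s1c.png

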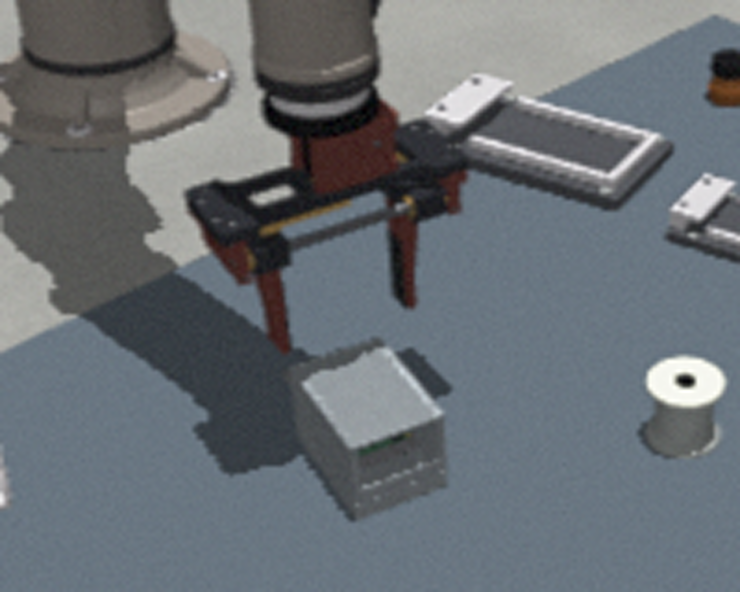

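The scene crop shows the open gripper above the rack mouth with the fingers astride the tongue line. The top crop shows the tongue at (423,273), still undisturbed. I'll correct the offset and go down.

```bash
python3 -m crank '[{"grip":87,"offset":[-5.4,-11.5,-15],"spin":-1},{"grip":87,"offset":[0,0,-15],"spin":0},{"grip":87,"offset":[0,0,0],"spin":0}]'
python3 -c "
from h import *;st(543.2,-156,5,-104)"
```

```text
time_s: 2.2
tool_pos: [552.0, -158.3, 55.0]
tool_rot: [[-0.243, 0.017, 0.97], [-0.97, 0.004, -0.243], [-0.008, -1.0, 0.016]]
ft_force: [0.1, -0.4, 0.0]
grip_width: 86.9
t 2.20 pos [ 552.  -158.3   55. ] xang -104.05 y [ 0.017  0.004 -1.   ] F [ 0.1 -0.4  0. ] T [0.05 0.04 0.  ] g 86.9
need [ -8.8   2.3 -50. ] spin 0.1
```

```bash
python3 -m crank '[{"grip":87,"offset":[-9,2,-10],"spin":0},{"grip":87,"offset":[0,0,0],"spin":0},{"grip":87,"offset":[0,0,0],"spin":0}]'
python3 -c "
from h import *;st(543.2,-156,5,-104)"
```

```text
time_s: 2.5
tool_pos: [544.6, -155.7, 47.2]
tool_rot: [[-0.242, 0.022, 0.97], [-0.97, 0.003, -0.242], [-0.009, -1.0, 0.02]]
ft_force: [-0.1, -0.6, -0.4]
grip_width: 86.9
t 2.50 pos [ 544.6 -155.7   47.2] xang -104.00 y [ 0.022  0.003 -1.   ] F [-0.1 -0.6 -0.4] T [ 0.    0.02 -0.05] g 86.9
need [ -1.4  -0.3 -42.2] spin -0.0
```

```bash
python3 -m crank '[{"grip":87,"offset":[-1.5,0,-10],"spin":0},{"grip":87,"offset":[0,0,-10],"spin":0},{"grip":87,"offset":[0,0,-8],"spin":0},{"grip":87,"offset":[0,0,-5],"spin":0},{"grip":87,"offset":[0,0,0],"spin":0}]'
python3 -c "
from h import *;st(543.2,-156,5,-104)"
```

```text
time_s: 3.0
tool_pos: [543.3, -155.1, 11.6]
tool_rot: [[-0.241, 0.022, 0.97], [-0.971, 0.004, -0.241], [-0.009, -1.0, 0.021]]
ft_force: [-0.3, 0.1, -1.1]
grip_width: 86.8
t 3.00 pos [ 543.3 -155.1   11.6] xang -103.94 y [ 0.022  0.004 -1.   ] F [-0.3  0.1 -1.1] T [ 0.09  0.03 -0.04] g 86.8
need [-0.1 -0.9 -6.6] spin -0.1
```

Nice and stable. Down to about z 6, then close.

```bash
python3 -m crank '[{"grip":87,"offset":[0,-0.8,-4.5],"spin":0},{"grip":87,"offset":[0,0,-1],"spin":0},{"grip":70,"offset":[0,0,0],"spin":0},{"grip":40,"offset":[0,0,0],"spin":0},{"grip":40,"offset":[0,0,0],"spin":0},{"grip":40,"offset":[0,0,0],"spin":0},{"grip":40,"offset":[0,0,0],"spin":0}]' 40
python3 -c "
from h import *;st(543.2,-156,5,-104)"
```

```text
time_s: 3.7
tool_pos: [543.9, -156.2, 6.2]
tool_rot: [[-0.241, 0.023, 0.97], [-0.97, 0.003, -0.241], [-0.009, -1.0, 0.022]]
ft_force: [-0.5, 1.3, 0.1]
grip_width: 50.4
t 3.70 pos [ 543.9 -156.2    6.2] xang -103.95 y [ 0.023  0.003 -1.   ] F [-0.5  1.3  0.1] T [0.2  0.07 0.03] g 50.4
need [-0.7  0.2 -1.2] spin -0.0
```

```bash
python3 -m crank '[{"grip":40,"offset":[-4,1,1.5],"spin":0},{"grip":40,"offset":[-10,2.5,0.5],"spin":0},{"grip":40,"offset":[-12,3,0],"spin":0},{"grip":40,"offset":[-12,3,0],"spin":0},{"grip":40,"offset":[-12,3,0],"spin":0},{"grip":40,"offset":[0,0,0],"spin":0}]' 40
python3 -c "
from h import *;st(456,-134,8,-104)"
```

```text
time_s: 4.3
tool_pos: [486.4, -142.1, 7.7]
tool_rot: [[-0.241, 0.019, 0.97], [-0.97, 0.004, -0.241], [-0.008, -1.0, 0.018]]
ft_force: [-0.6, -0.2, -1.7]
grip_width: 49.6
t 4.30 pos [ 486.4 -142.1    7.7] xang -103.95 y [ 0.019  0.004 -1.   ] F [-0.6 -0.2 -1.7] T [0.03 0.05 0.06] g 49.6
need [-30.4   8.1   0.3] spin -0.0
```

```bash
python3 -m crank '[{"grip":40,"offset":[-12,3,0],"spin":0},{"grip":40,"offset":[-12,3,0],"spin":0},{"grip":40,"offset":[-8,2,0],"spin":0},{"grip":40,"offset":[0,0,0],"spin":0}]' 40
python3 - <<'E'
from h import *;st(456,-134,8,-104)
im=snapshot("scene");cv2.imwrite("pics/s2c.png",cv2.resize(im[180:340,120:320,::-1],None,fx=3.7,fy=3.7,interpolation=cv2.INTER_CUBIC))
E
```

```text
time_s: 4.7
tool_pos: [452.3, -133.7, 8.0]
tool_rot: [[-0.241, 0.02, 0.97], [-0.97, 0.004, -0.241], [-0.008, -1.0, 0.018]]
ft_force: [1.1, -0.5, -2.2]
grip_width: 49.5
t 4.70 pos [ 452.3 -133.7    8. ] xang -103.95 y [ 0.02   0.004 -1.   ] F [ 1.1 -0.5 -2.2] T [0.04 0.09 0.  ] g 49.5
need [ 3.7 -0.3 -0. ] spin -0.1
```

View pics/s2c.png

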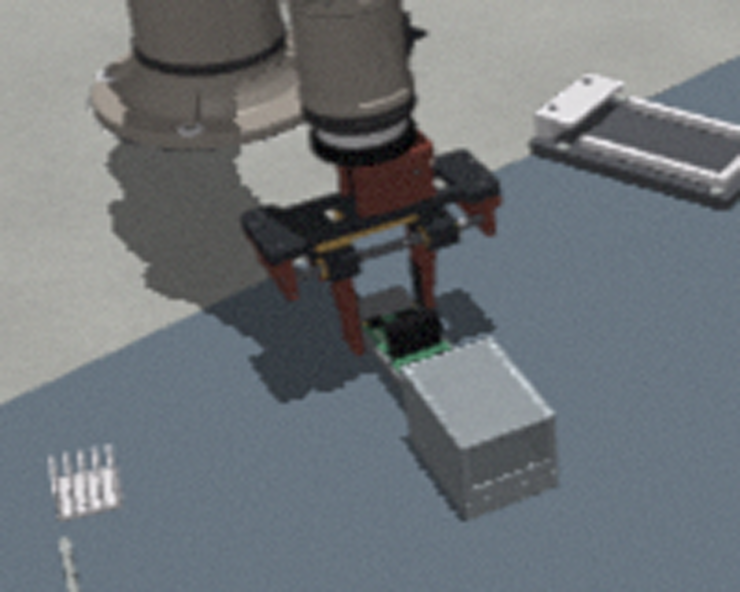

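The carrier is out of the rack mouth with the rib visible at about (232,269) in the scene view, and the gripper still holds it. I'll carry it to clear bench and turn it towards the nest's heading on the way.

```bash
python3 -m crank '[{"grip":40,"offset":[0,4,8],"spin":0},{"grip":40,"offset":[0,10,8],"spin":0},{"grip":40,"offset":[0,18,5],"spin":2},{"grip":40,"offset":[8,20,0],"spin":4},{"grip":40,"offset":[14,20,0],"spin":4},{"grip":40,"offset":[14,20,0],"spin":4},{"grip":40,"offset":[14,20,0],"spin":4},{"grip":40,"offset":[14,20,0],"spin":4},{"grip":40,"offset":[14,18,0],"spin":3},{"grip":40,"offset":[12,10,0],"spin":2},{"grip":40,"offset":[6,4,0],"spin":0},{"grip":40,"offset":[0,0,0],"spin":0}]' 40
python3 - <<'E'
from h import *;st(555,34,6-14,-76.1)
im=snapshot("scene");cv2.imwrite("pics/s3c.png",cv2.resize(im[180:340,160:360,::-1],None,fx=3.7,fy=3.7,interpolation=cv2.INTER_CUBIC))
E
```

```text
time_s: 5.95
tool_pos: [559.5, 56.9, 32.9]
tool_rot: [[0.283, 0.024, 0.959], [-0.959, 0.021, 0.283], [-0.013, -0.999, 0.029]]
ft_force: [-0.1, 0.2, -2.3]
grip_width: 49.2
t 5.95 pos [559.5  56.9  32.9] xang -73.55 y [ 0.024  0.021 -0.999] F [-0.1  0.2 -2.3] T [-0.04  0.11  0.02] g 49.2
need [ -4.5 -22.9 -40.9] spin -2.6
```

View pics/s3c.png

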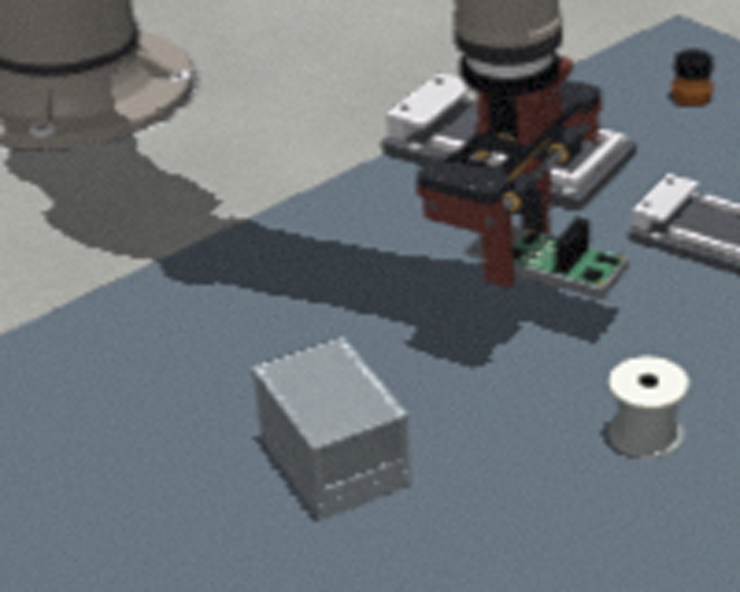

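The top of the carrier is clear of everything. The fingertips reach about 8 mm below its underside, so I'll go down until they nearly touch, then ease the grip so the rib end settles first.

```bash
python3 -m crank '[{"grip":40,"offset":[0,0,-10],"spin":0},{"grip":40,"offset":[0,0,-9],"spin":0},{"grip":40,"offset":[0,0,-6],"spin":0},{"grip":40,"offset":[0,0,0],"spin":0}]' 40
python3 - <<'E'
from h import *;st(555,34,1.5,-76.1)
E
```

```text
time_s: 6.4
tool_pos: [556.3, 53.6, 4.7]
tool_rot: [[0.28, 0.02, 0.96], [-0.96, 0.018, 0.28], [-0.012, -1.0, 0.024]]
ft_force: [-0.1, -0.4, -1.5]
grip_width: 49.1
t 6.40 pos [556.3  53.6   4.7] xang -73.73 y [ 0.02   0.018 -1.   ] F [-0.1 -0.4 -1.5] T [-0.    0.07  0.06] g 49.1
need [ -1.3 -19.6  -3.2] spin -2.4
```

```bash
python3 -m crank '[{"grip":40,"offset":[0,0,-2.5],"spin":0},{"grip":40,"offset":[0,0,-1],"spin":0}]' 20
python3 -m crank '[{"grip":40,"offset":[0,0,0],"spin":0},{"grip":40,"offset":[0,0,0],"spin":0},{"grip":40,"offset":[0,0,0],"spin":0}]' 3
python3 - <<'E'
from h import *;st(555,34,1.5,-76.1)
im=snapshot("scene");cv2.imwrite("pics/s4c.png",cv2.resize(im[200:300,250:375,::-1],None,fx=6,fy=6,interpolation=cv2.INTER_CUBIC))
E
```

```text
time_s: 6.6
tool_pos: [555.8, 53.0, 0.7]
tool_rot: [[0.279, 0.019, 0.96], [-0.96, 0.018, 0.279], [-0.012, -1.0, 0.023]]
ft_force: [-2.2, -0.2, 5.0]
grip_width: 49.4
time_s: 6.9
tool_pos: [556.2, 52.9, 1.3]
tool_rot: [[0.279, 0.02, 0.96], [-0.96, 0.018, 0.279], [-0.012, -1.0, 0.024]]
ft_force: [-0.8, 0.1, -1.3]
grip_width: 50.1
t 6.90 pos [556.2  52.9   1.3] xang -73.81 y [ 0.02   0.018 -1.   ] F [-0.8  0.1 -1.3] T [ 0.01  0.06 -0.02] g 50.1
need [ -1.2 -18.9   0.2] spin -2.3
```

View pics/s4c.png

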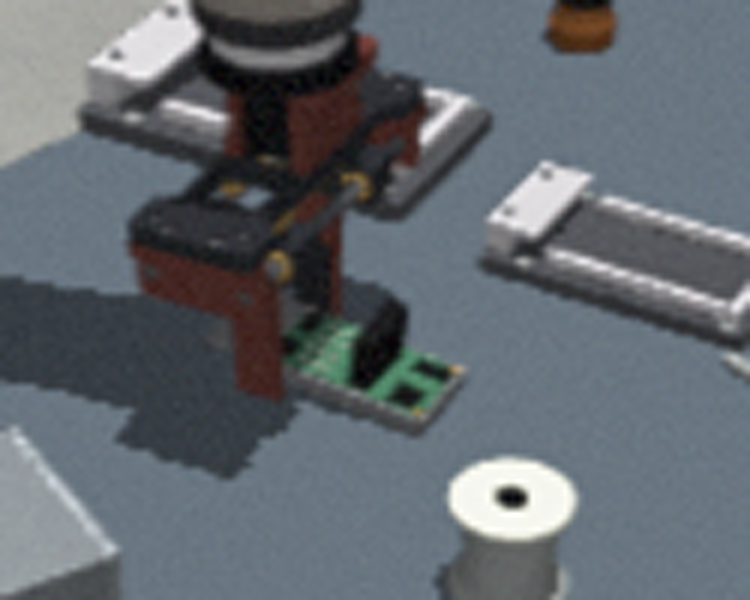

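The carrier hangs just above the bench at about (325,258) in the scene view, rib end low. Releasing it, then rising.

```bash
python3 -m crank '[{"grip":52,"offset":[0,0,0],"spin":0},{"grip":56,"offset":[0,0,0],"spin":0},{"grip":87,"offset":[0,0,0],"spin":0},{"grip":87,"offset":[0,0,0],"spin":0},{"grip":87,"offset":[0,0,8],"spin":0},{"grip":87,"offset":[-20,0,25],"spin":0},{"grip":87,"offset":[-35,0,25],"spin":0},{"grip":87,"offset":[-35,0,25],"spin":0},{"grip":87,"offset":[0,0,0],"spin":0}]' 3
python3 - <<'E'
from h import *;st()
im=snapshot("scene");cv2.imwrite("pics/s5.png",im[:,:,::-1]);cv2.imwrite("pics/s5c.png",cv2.resize(im[200:300,250:375,::-1],None,fx=6,fy=6,interpolation=cv2.INTER_CUBIC))
im=snapshot("top");cv2.imwrite("pics/t5.png",im[:,:,::-1])
E
```

```text
time_s: 7.85
tool_pos: [465.1, 53.3, 88.4]
tool_rot: [[0.279, 0.023, 0.96], [-0.96, 0.018, 0.278], [-0.011, -1.0, 0.027]]
ft_force: [1.0, -0.5, 0.1]
grip_width: 87.0
t 7.85 pos [465.1  53.3  88.4] xang -73.82 y [ 0.023  0.018 -1.   ] F [ 1.  -0.5  0.1] T [ 0.04 -0.03 -0.01] g 87.0
```

View pics/s5c.png

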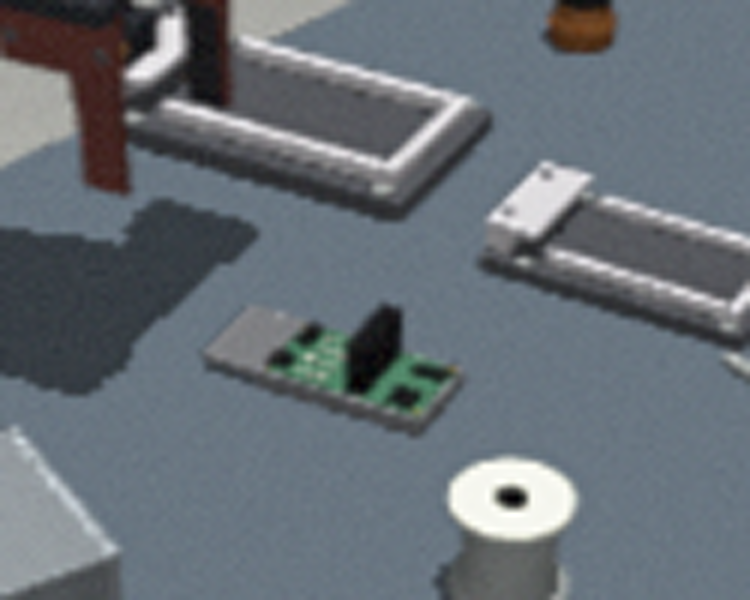

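View pics/t5.png

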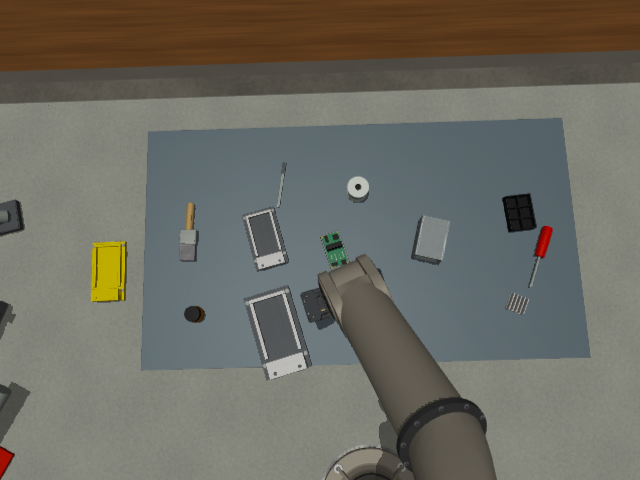

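Run:
```python
from h import *
t=cv2.imread("pics/t5.png");s=cv2.imread("pics/s5.png")
print(proj("top",[602.3,66.3,38]),proj("scene",[602.3,66.3,38]))
out=[]
for n,im,box,f,z,k in [("top",t,(322,238,350,258),lambda a:a.max(2)<42,38,dict(op=8,cl=8)),("scene",s,(290,235,340,275),lambda a:a.max(2)<42,38,dict(op=8,cl=8)),("top",t,(315,225,350,262),lambda a:(a[:,:,1]-a[:,:,2]>20)|(a.max(2)<45),10,dict(cl=8,op=8))]:
    b,m,c=rect(im,box,f,**k);print(n,b.round(1).tolist(),desc(n,b,z));print(ray(n,b,z)[:,:2].round(1).tolist())
x0,y0,x1,y1=310,222,360,270
a=cv2.resize(t[y0:y1,x0:x1],None,fx=8,fy=8,interpolation=cv2.INTER_CUBIC);cv2.imwrite("pics/r5.png",a)
a=cv2.resize(s[235:280,280:335],None,fx=8,fy=8,interpolation=cv2.INTER_CUBIC);cv2.imwrite("pics/r5s.png",a)
```

```text
[[333.4507913  244.32488876]] [[312.5744948 253.5305728]]
top [[325.6, 246.4], [340.5, 241.0], [342.4, 246.2], [327.5, 251.7]] (array([597.2,  65.1]), array([39.4, 14. ]), np.float64(-71.6))
[[597.7, 85.9], [610.1, 48.6], [596.8, 44.4], [584.4, 81.7]]
scene [[304.5, 261.5], [314.2, 250.4], [319.3, 254.9], [309.7, 266.0]] (array([616.7,  48.7]), array([62.2, 27.1]), np.float64(-72.4))
[[613.3, 21.9], [594.5, 81.2], [620.8, 75.0], [638.4, 16.7]]
top [[320.7, 236.2], [337.9, 230.5], [348.0, 260.9], [330.9, 266.6]] (array([596.5,  63.7]), array([46. , 81.9]), np.float64(16.0))
[[629.1, 97.2], [642.4, 53.2], [563.7, 30.5], [550.6, 74.1]]
```

View pics/r5.png

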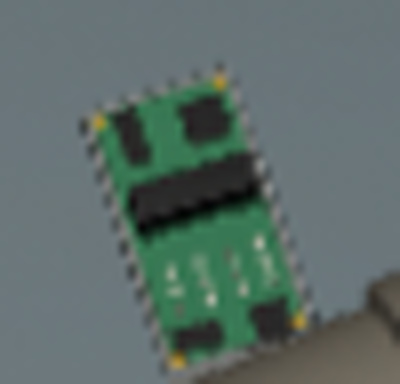

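View pics/r5s.png

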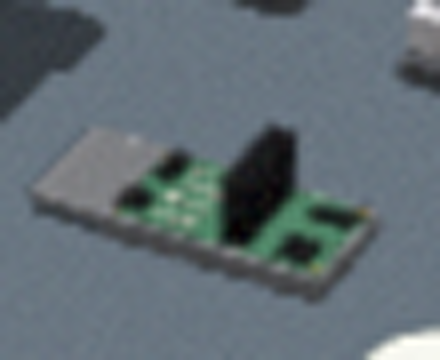

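The carrier lies flat and released. The rib's top is at about (334,245) in the top picture, which puts the rib centre at about (600.5, 65.7) with a yaw of 16 degrees. I'll go to the rib.

```bash
python3 -m crank '[{"grip":87,"offset":[20,2,0],"spin":0},{"grip":87,"offset":[30,3,0],"spin":0},{"grip":87,"offset":[30,3,0],"spin":0},{"grip":87,"offset":[25,2,0],"spin":0},{"grip":87,"offset":[15,1,0],"spin":0},{"grip":87,"offset":[5,0,-5],"spin":0},{"grip":87,"offset":[0,0,-10],"spin":0},{"grip":87,"offset":[0,0,0],"spin":0}]' 10
python3 - <<'E'
from h import *;st(600.5,65.7,18,-74)
E
```

```text
time_s: 8.75
tool_pos: [602.4, 63.5, 64.9]
tool_rot: [[0.275, 0.021, 0.961], [-0.961, 0.019, 0.275], [-0.012, -1.0, 0.025]]
ft_force: [-0.5, -0.1, -0.7]
grip_width: 86.8
t 8.75 pos [602.4  63.5  64.9] xang -74.02 y [ 0.021  0.019 -1.   ] F [-0.5 -0.1 -0.7] T [-0.01  0.01  0.02] g 86.8
need [ -1.9   2.2 -46.9] spin 0.0
```

```bash
python3 -m crank '[{"grip":87,"offset":[-1.5,2,-10],"spin":0},{"grip":87,"offset":[0,0,-10],"spin":0},{"grip":87,"offset":[0,0,-8],"spin":0},{"grip":87,"offset":[0,0,-5],"spin":0},{"grip":87,"offset":[0,0,0],"spin":0}]' 10
python3 - <<'E'
from h import *;st(600.5,65.7,18,-74)
im=snapshot("scene");cv2.imwrite("pics/s6c.png",cv2.resize(im[200:300,250:375,::-1],None,fx=6,fy=6,interpolation=cv2.INTER_CUBIC))
E
```

```text
time_s: 9.25
tool_pos: [597.3, 65.3, 27.7]
tool_rot: [[0.276, 0.017, 0.961], [-0.961, 0.018, 0.276], [-0.012, -1.0, 0.021]]
ft_force: [-0.1, 0.3, 0.8]
grip_width: 86.8
t 9.25 pos [597.3  65.3  27.7] xang -73.97 y [ 0.017  0.018 -1.   ] F [-0.1  0.3  0.8] T [-0.05  0.07  0.  ] g 86.8
need [ 3.2  0.4 -9.7] spin -0.0
```

View pics/s6c.png

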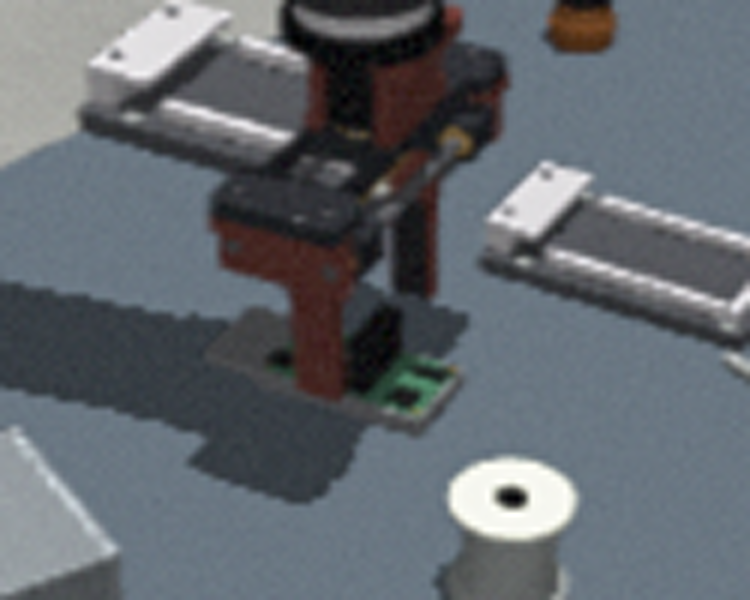

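The fingers straddle the rib, at about (311,257) in the scene view, but sit slightly to the tongue side. I'll shift 4 mm towards +x, go down and close lightly.

```bash
python3 -m crank '[{"grip":87,"offset":[4.5,1,-5],"spin":0},{"grip":87,"offset":[0,0,-4],"spin":0},{"grip":60,"offset":[0,0,0],"spin":0},{"grip":30,"offset":[0,0,0],"spin":0},{"grip":30,"offset":[0,0,0],"spin":0},{"grip":30,"offset":[0,0,0],"spin":0},{"grip":30,"offset":[0,0,0],"spin":0}]' 8
python3 - <<'E'
from h import *;st(601,65.7,18,-74)
E
```

```text
time_s: 10.0
tool_pos: [603.7, 66.6, 19.7]
tool_rot: [[0.276, 0.02, 0.961], [-0.961, 0.018, 0.275], [-0.012, -1.0, 0.024]]
ft_force: [-1.2, 0.2, 0.6]
grip_width: 50.4
t 10.00 pos [603.7  66.6  19.7] xang -73.99 y [ 0.02   0.018 -1.   ] F [-1.2  0.2  0.6] T [-0.03  0.04 -0.02] g 50.4
need [-2.7 -0.9 -1.7] spin -0.0
```

```bash
python3 -m crank '[{"grip":30,"offset":[-1,0,-1],"spin":0},{"grip":30,"offset":[0,0,0],"spin":0},{"grip":30,"offset":[0,0,0],"spin":0},{"grip":30,"offset":[0,0,0],"spin":0}]' 8
python3 - <<'E'
from h import *;st(601,65.7,18,-74)
E
```

```text
time_s: 10.4
tool_pos: [602.7, 66.5, 18.8]
tool_rot: [[0.276, 0.021, 0.961], [-0.961, 0.018, 0.275], [-0.012, -1.0, 0.025]]
ft_force: [0.2, 0.3, -0.4]
grip_width: 40.4
t 10.40 pos [602.7  66.5  18.8] xang -73.99 y [ 0.021  0.018 -1.   ] F [ 0.2  0.3 -0.4] T [-0.   -0.04  0.04] g 40.4
need [-1.7 -0.8 -0.8] spin -0.0
```

Rib gripped at a width of 40.4 mm. Lift gently and see whether the carrier swings tongue-down.

```bash
python3 -m crank '[{"grip":30,"offset":[0,0,5],"spin":0},{"grip":30,"offset":[0,0,10],"spin":0},{"grip":30,"offset":[0,0,12],"spin":0},{"grip":30,"offset":[0,0,12],"spin":0},{"grip":30,"offset":[0,0,10],"spin":0},{"grip":30,"offset":[0,0,0],"spin":0}]' 8
python3 - <<'E'
from h import *;st()
im=snapshot("scene");cv2.imwrite("pics/s7.png",im[:,:,::-1]);cv2.imwrite("pics/s7c.png",cv2.resize(im[190:290,250:375,::-1],None,fx=6,fy=6,interpolation=cv2.INTER_CUBIC))
E
```

```text
time_s: 11.0
tool_pos: [602.7, 66.5, 72.9]
tool_rot: [[0.276, 0.021, 0.961], [-0.961, 0.018, 0.275], [-0.012, -1.0, 0.025]]
ft_force: [0.2, 0.1, -1.5]
grip_width: 40.3
t 11.00 pos [602.7  66.5  72.9] xang -73.99 y [ 0.021  0.018 -1.   ] F [ 0.2  0.1 -1.5] T [-0.03 -0.01 -0.01] g 40.3
```

View pics/s7c.png

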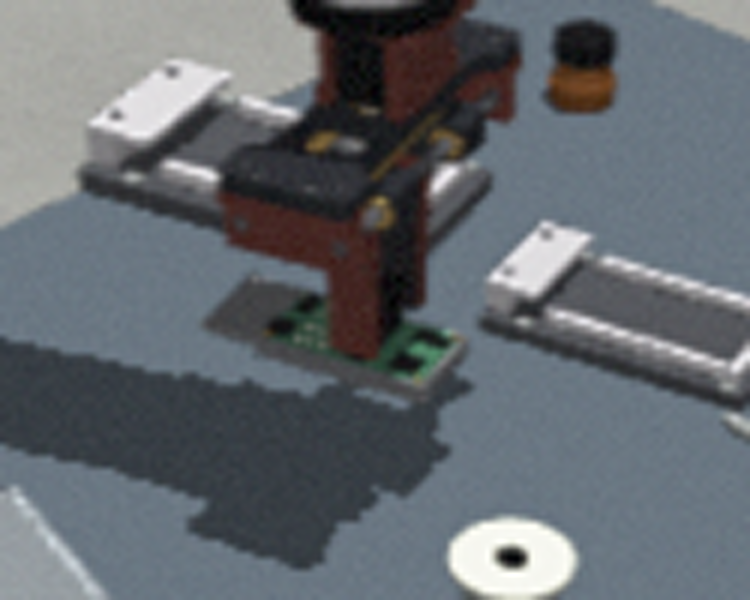

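The carrier lifted flat: its front edge slope is 0.34, against 0.33 on the bench. I'll ease the grip to the minimum so it can swing.

```bash
python3 -m crank '[{"grip":30,"offset":[0,0,0],"spin":0},{"grip":30,"offset":[0,0,0],"spin":0},{"grip":30,"offset":[0,0,0],"spin":0}]' 3
python3 - <<'E'
from h import *;st()
im=snapshot("scene");cv2.imwrite("pics/s8.png",im[:,:,::-1]);cv2.imwrite("pics/s8c.png",cv2.resize(im[190:290,250:375,::-1],None,fx=6,fy=6,interpolation=cv2.INTER_CUBIC))
E
```

```text
time_s: 11.35
tool_pos: [601.6, 66.2, 71.5]
tool_rot: [[0.276, 0.019, 0.961], [-0.961, 0.018, 0.275], [-0.012, -1.0, 0.023]]
ft_force: [0.1, 0.5, -0.6]
grip_width: 40.0
t 11.35 pos [601.6  66.2  71.5] xang -73.99 y [ 0.019  0.018 -1.   ] F [ 0.1  0.5 -0.6] T [0.02 0.07 0.05] g 40.0
```

View pics/s8c.png

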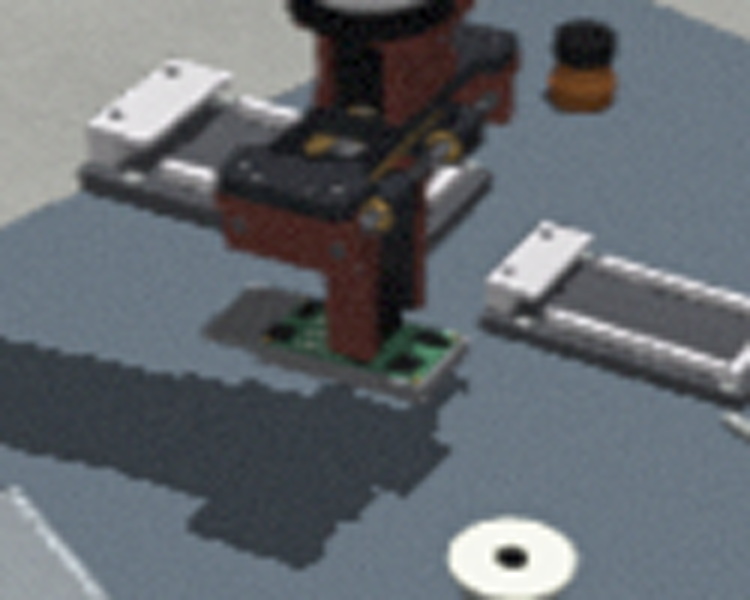

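```bash
python3 -m crank '[{"grip":30,"offset":[0,0,0],"spin":0},{"grip":30,"offset":[0,0,0],"spin":0},{"grip":30,"offset":[0,0,0],"spin":0},{"grip":30,"offset":[0,0,0],"spin":0},{"grip":30,"offset":[0,0,0],"spin":0}]' 3
python3 - <<'E'
from h import *;st()
im=snapshot("scene");cv2.imwrite("pics/s9.png",im[:,:,::-1]);cv2.imwrite("pics/s9c.png",cv2.resize(im[190:290,250:375,::-1],None,fx=6,fy=6,interpolation=cv2.INTER_CUBIC))
E
```

```text
time_s: 11.9
tool_pos: [600.9, 66.2, 70.3]
tool_rot: [[0.276, 0.017, 0.961], [-0.961, 0.018, 0.276], [-0.012, -1.0, 0.021]]
ft_force: [-0.9, -0.3, -0.9]
grip_width: 40.1
t 11.90 pos [600.9  66.2  70.3] xang -73.99 y [ 0.017  0.018 -1.   ] F [-0.9 -0.3 -0.9] T [-0.04 -0.08  0.02] g 40.1
```

View pics/s9c.png

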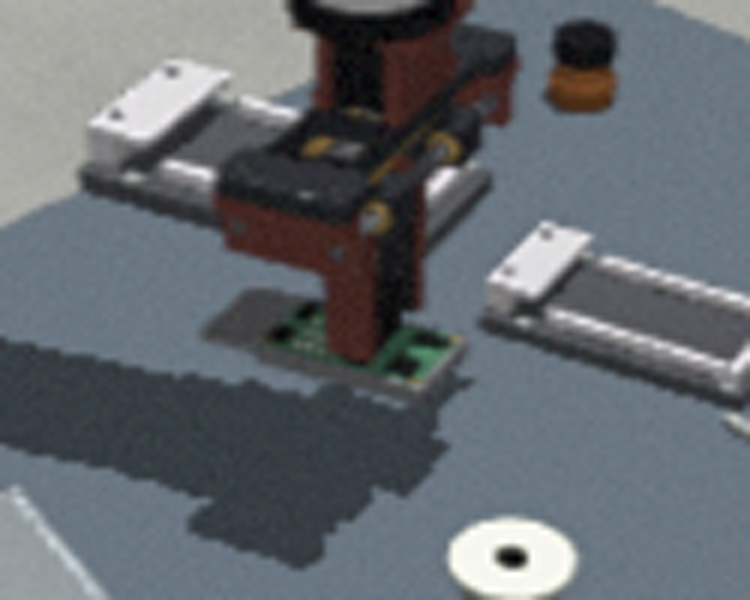

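Run:
```python
from h import *
def pts(tcp,th,gz=18.5,yaw=16,dx=0):
    th=np.radians(th);out=[]
    for x,y,z in [(-60,-25,7.5),(60,-25,5)]:
        X=x-22-dx;Z=z-28   # pivot z28 carrier
        xr=X*np.cos(th)-Z*-np.sin(th)*-1 if 0 else X*np.cos(th)-Z*np.sin(th); zr=X*np.sin(th)+Z*np.cos(th)
        # pitch tongue-down: x negative -> z lower for th>0
        ya=np.radians(yaw);out.append([tcp[0]+xr*np.cos(ya)-y*np.sin(ya),tcp[1]+xr*np.sin(ya)+y*np.cos(ya),tcp[2]-gz+28+zr])
    return proj("scene",out)
for th in (0,4,8,12): 
  p=pts([600.9,66.2,70.3],th);print(th,p.round(1).tolist(),"slope",round((p[1,1]-p[0,1])/(p[1,0]-p[0,0]),3))
```

```text
0 [[283.1, 243.9], [320.2, 256.0]] slope 0.326
4 [[283.6, 245.6], [320.7, 255.3]] slope 0.261
8 [[284.3, 247.4], [321.2, 254.6]] slope 0.195
12 [[285.0, 249.2], [321.6, 253.9]] slope 0.129
```

At 3 N the carrier is slowly turning tongue-down, by about 3 degrees so far. I'll keep the light grip and carry it slowly to just in front of the nest, so the tilt grows on the way.

```bash
python3 -m crank '[{"grip":30,"offset":[1,3,1],"spin":0},{"grip":30,"offset":[3,8,1],"spin":-0.5},{"grip":30,"offset":[5,14,1],"spin":-0.5},{"grip":30,"offset":[7,18,0],"spin":-0.5},{"grip":30,"offset":[7,18,0],"spin":-0.5},{"grip":30,"offset":[7,18,0],"spin":0},{"grip":30,"offset":[7,18,0],"spin":0},{"grip":30,"offset":[7,18,0],"spin":0},{"grip":30,"offset":[6,16,0],"spin":0},{"grip":30,"offset":[5,12,0],"spin":0},{"grip":30,"offset":[3,6,0],"spin":0},{"grip":30,"offset":[0,0,0],"spin":0}]' 3
python3 - <<'E'
from h import *;st(671.8,251.3,70,-76.1)
im=snapshot("scene");cv2.imwrite("pics/s10.png",im[:,:,::-1]);cv2.imwrite("pics/s10c.png",cv2.resize(im[170:270,300:425,::-1],None,fx=6,fy=6,interpolation=cv2.INTER_CUBIC))
E
```

```text
time_s: 13.15
tool_pos: [662.5, 233.8, 74.3]
tool_rot: [[0.244, 0.019, 0.97], [-0.97, 0.021, 0.243], [-0.016, -1.0, 0.023]]
ft_force: [0.6, 0.2, -1.5]
grip_width: 39.9
t 13.15 pos [662.5 233.8  74.3] xang -75.90 y [ 0.019  0.021 -1.   ] F [ 0.6  0.2 -1.5] T [-0.03  0.03  0.01] g 39.9
need [ 9.3 17.5 -4.3] spin -0.2
```

View pics/s10c.png

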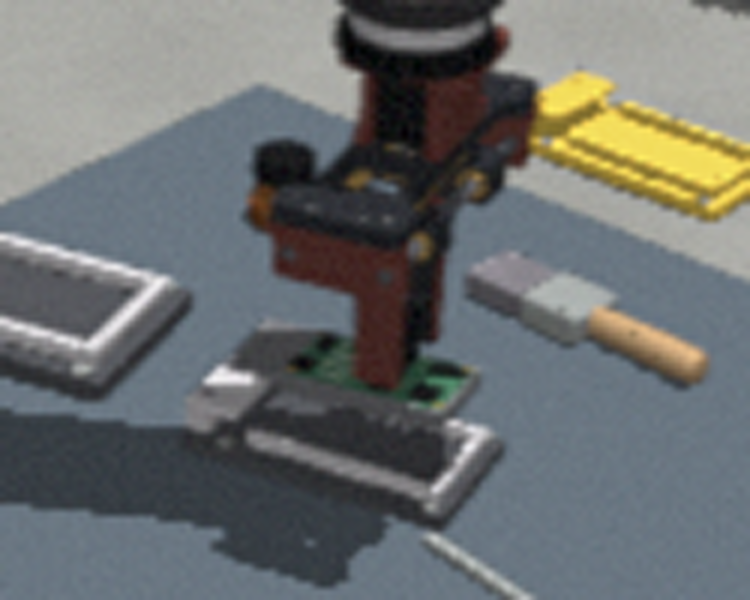

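The tilt is growing, with the edge slope now about 0.22. Finish the approach to a point ahead of the lip, about 20 mm +x of home.

```bash
python3 -m crank '[{"grip":30,"offset":[3,5,0],"spin":-0.2},{"grip":30,"offset":[4,7,0],"spin":0},{"grip":30,"offset":[3,5,0],"spin":0},{"grip":30,"offset":[0,0,0],"spin":0},{"grip":30,"offset":[0,0,0],"spin":0},{"grip":30,"offset":[0,0,0],"spin":0}]' 3
python3 - <<'E'
from h import *;st(671.8,251.3,70,-76.1)
im=snapshot("scene");cv2.imwrite("pics/s11.png",im[:,:,::-1]);cv2.imwrite("pics/s11c.png",cv2.resize(im[190:270,320:420,::-1],None,fx=7.5,fy=7.5,interpolation=cv2.INTER_CUBIC))
im=snapshot("top");cv2.imwrite("pics/t11.png",im[:,:,::-1]);cv2.imwrite("pics/t11c.png",cv2.resize(im[190:280,225:325,::-1],None,fx=6,fy=6,interpolation=cv2.INTER_CUBIC))
E
```

```text
time_s: 13.8
tool_pos: [673.5, 247.4, 74.1]
tool_rot: [[0.235, 0.018, 0.972], [-0.972, 0.018, 0.235], [-0.013, -1.0, 0.022]]
ft_force: [-0.1, 0.4, -1.6]
grip_width: 39.8
t 13.80 pos [673.5 247.4  74.1] xang -76.40 y [ 0.018  0.018 -1.   ] F [-0.1  0.4 -1.6] T [-0.02  0.01 -0.01] g 39.8
need [-1.7  3.9 -4.1] spin 0.3
```

View pics/s11c.png

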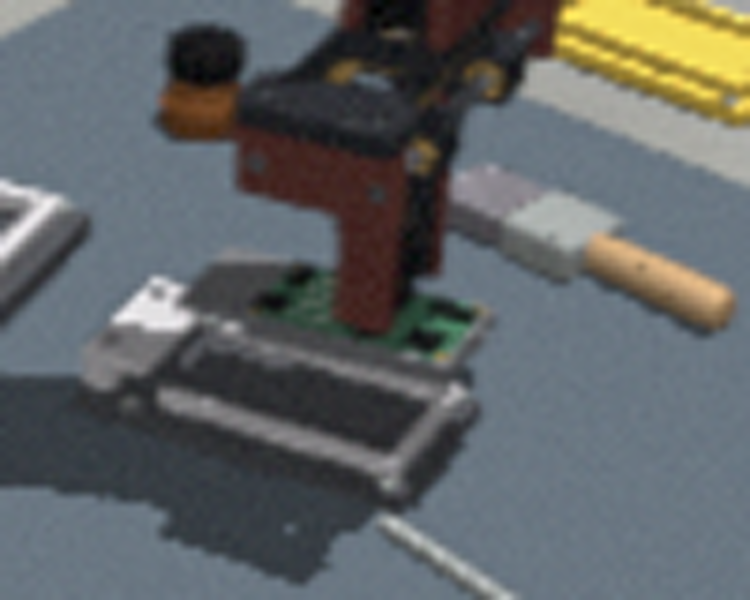

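View pics/t11c.png

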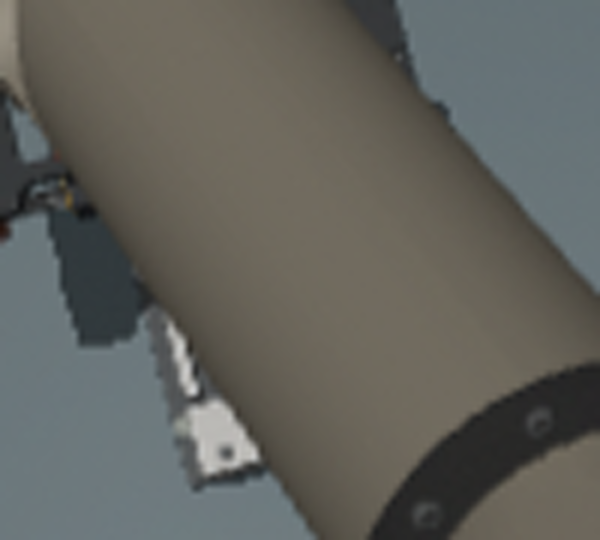

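```bash
cat >> h.py <<'E'
def car(tcp,th,yaw,P,px=22.,pz=28.,gz=18.8):
    "carrier points P -> world, tongue-down tilt th, pivot (px,pz) in carrier, TCP z over underside when flat gz"
    th=np.radians(th);ya=np.radians(yaw);P=np.atleast_2d(P)*1.
    X=P[:,0]-px;Z=P[:,2]-pz;xr=X*np.cos(th)-Z*np.sin(th);zr=X*np.sin(th)+Z*np.cos(th);y=P[:,1]
    return np.c_[tcp[0]+xr*np.cos(ya)-y*np.sin(ya),tcp[1]+xr*np.sin(ya)+y*np.cos(ya),tcp[2]-gz+pz+zr]
E
python3 - <<'E'
from h import *
C=[(-60,-25,10),(60,-25,10),(60,25,10),(-60,25,10),(60,-25,0)]
for th in (0,4,8,12): 
  p=proj("scene",car([673.5,247.4,74.1],th,13.6,C));q=(p-[320,190])*7.5
  print(th,q.round(0).tolist(),"slope",round((p[1,1]-p[0,1])/(p[1,0]-p[0,0]),3))
E
```

```text
0 [[174.0, 282.0], [448.0, 364.0], [496.0, 307.0], [228.0, 228.0], [446.0, 385.0]] slope 0.301
4 [[176.0, 294.0], [451.0, 359.0], [499.0, 302.0], [230.0, 241.0], [451.0, 381.0]] slope 0.235
8 [[180.0, 307.0], [454.0, 354.0], [502.0, 297.0], [233.0, 254.0], [455.0, 376.0]] slope 0.169
12 [[184.0, 320.0], [457.0, 348.0], [505.0, 291.0], [237.0, 266.0], [460.0, 371.0]] slope 0.103
```

Tilt is about 5–6 degrees now, judging by the tongue corner at (344,230) in the scene view. The remaining offset is small, so I'll correct it, wait for a little more tilt, and sink a little.

```bash
python3 -m crank '[{"grip":30,"offset":[-1,3.5,0],"spin":0.3},{"grip":30,"offset":[0,0,0],"spin":0},{"grip":30,"offset":[0,0,0],"spin":0},{"grip":30,"offset":[0,0,0],"spin":0},{"grip":30,"offset":[0,0,0],"spin":0},{"grip":30,"offset":[0,0,0],"spin":0},{"grip":30,"offset":[0,0,0],"spin":0},{"grip":30,"offset":[0,0,0],"spin":0},{"grip":30,"offset":[0,0,0],"spin":0},{"grip":30,"offset":[0,0,0],"spin":0},{"grip":30,"offset":[0,0,0],"spin":0},{"grip":30,"offset":[0,0,0],"spin":0}]' 3
python3 - <<'E'
from h import *;st(671.8,251.3,70,-76.1)
im=snapshot("scene");cv2.imwrite("pics/s12.png",im[:,:,::-1]);cv2.imwrite("pics/s12c.png",cv2.resize(im[190:270,320:420,::-1],None,fx=7.5,fy=7.5,interpolation=cv2.INTER_CUBIC))
C=[(-60,-25,10),(60,-25,10),(60,25,10),(-60,25,10),(60,-25,0)]
for th in (0,4,8,12): 
  p=proj("scene",car(read_state()["tool_pos"],th,13.9,C));q=(p-[320,190])*7.5
  print(th,q.round(0).tolist(),"slope",round((p[1,1]-p[0,1])/(p[1,0]-p[0,0]),3))
E
```

```text
time_s: 15.1
tool_pos: [672.2, 250.4, 74.2]
tool_rot: [[0.24, 0.018, 0.971], [-0.971, 0.018, 0.24], [-0.013, -1.0, 0.022]]
ft_force: [0.1, -0.5, -0.6]
grip_width: 39.7
t 15.10 pos [672.2 250.4  74.2] xang -76.10 y [ 0.018  0.018 -1.   ] F [ 0.1 -0.5 -0.6] T [-0.01  0.02  0.05] g 39.7
need [-0.4  0.9 -4.2] spin 0.0
0 [[176.0, 278.0], [451.0, 359.0], [498.0, 302.0], [229.0, 225.0], [448.0, 381.0]] slope 0.297
4 [[179.0, 291.0], [454.0, 354.0], [501.0, 297.0], [232.0, 238.0], [453.0, 376.0]] slope 0.231
8 [[182.0, 304.0], [457.0, 349.0], [504.0, 292.0], [235.0, 250.0], [458.0, 371.0]] slope 0.165
12 [[186.0, 317.0], [460.0, 344.0], [507.0, 287.0], [239.0, 263.0], [462.0, 366.0]] slope 0.099
```

View pics/s12c.png

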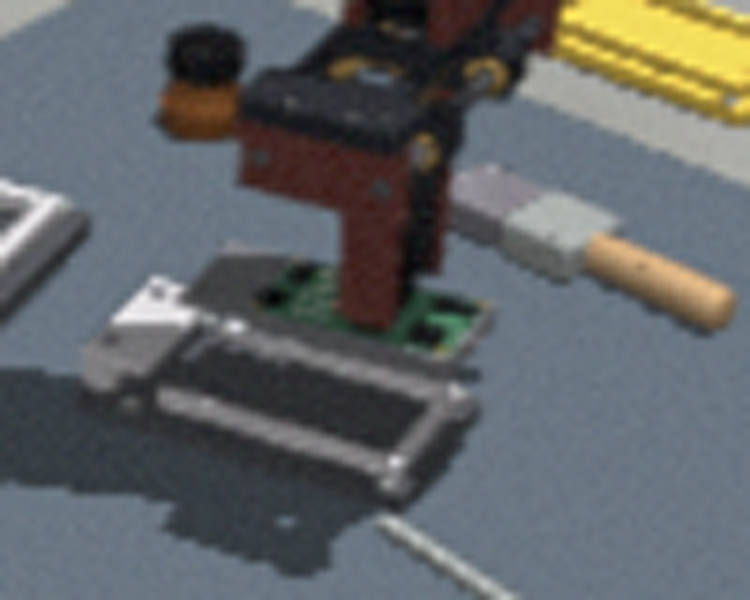

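The tilt has held at about 5 degrees, which agrees with the minimum the end stop geometry needs (5.7). I'll go down inside the guides with the +x end over the end stop; its contact will add the rest.

```bash
python3 -m crank '[{"grip":30,"offset":[-0.5,0.5,-5],"spin":0},{"grip":30,"offset":[0,0,-7],"spin":0},{"grip":30,"offset":[0,0,-7],"spin":0},{"grip":30,"offset":[0,0,-5],"spin":0},{"grip":30,"offset":[0,0,0],"spin":0}]' 4
python3 - <<'E'
from h import *;st(671.5,251.2,44,-76.1)
im=snapshot("scene");cv2.imwrite("pics/s13.png",im[:,:,::-1]);cv2.imwrite("pics/s13c.png",cv2.resize(im[190:270,320:420,::-1],None,fx=7.5,fy=7.5,interpolation=cv2.INTER_CUBIC))
E
```

```text
time_s: 15.65
tool_pos: [671.2, 250.8, 47.3]
tool_rot: [[0.24, 0.017, 0.971], [-0.971, 0.017, 0.24], [-0.013, -1.0, 0.021]]
ft_force: [1.1, -0.6, -1.0]
grip_width: 39.9
t 15.65 pos [671.2 250.8  47.3] xang -76.10 y [ 0.017  0.017 -1.   ] F [ 1.1 -0.6 -1. ] T [ 0.06 -0.01  0.01] g 39.9
need [ 0.3  0.4 -3.3] spin -0.0
```

View pics/s13c.png

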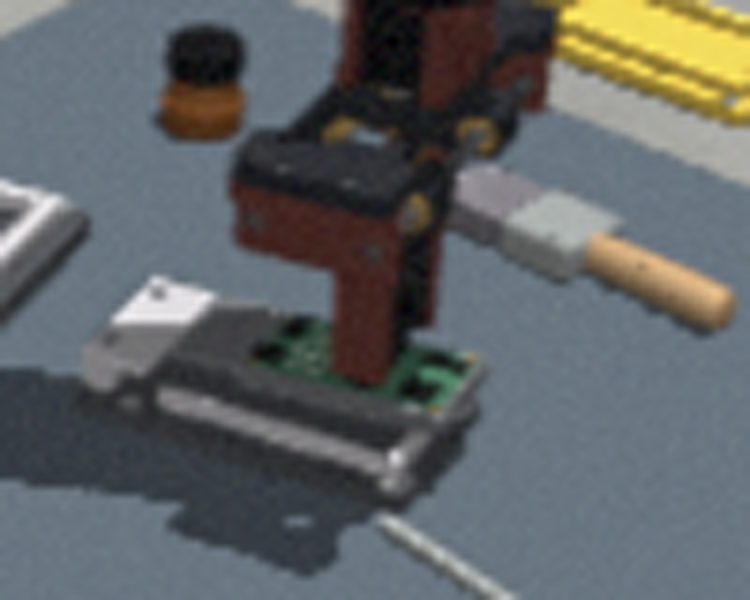

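The carrier is over the nest between the guides, with the tongue just +x of the lip. The lip edge runs at about (346,233) in the scene view. Lowering slowly.

```bash
python3 -m crank '[{"grip":30,"offset":[0.5,0.3,-4],"spin":0},{"grip":30,"offset":[0,0,-3],"spin":0},{"grip":30,"offset":[0,0,-2],"spin":0},{"grip":30,"offset":[0,0,-1],"spin":0}]' 4
python3 - <<'E'
from h import *;st(671.5,251.2,34,-76.1)
im=snapshot("scene");cv2.imwrite("pics/s14.png",im[:,:,::-1]);cv2.imwrite("pics/s14c.png",cv2.resize(im[190:270,320:420,::-1],None,fx=7.5,fy=7.5,interpolation=cv2.INTER_CUBIC))
C=[(-60,-25,10),(60,-25,10),(60,25,10),(-60,25,10),(60,-25,0)]
for th in (0,4,8,12): 
  p=proj("scene",car(read_state()["tool_pos"],th,13.9,C));q=(p-[320,190])*7.5
  print(th,q.round(0).tolist(),"slope",round((p[1,1]-p[0,1])/(p[1,0]-p[0,0]),3))
E
```

```text
time_s: 16.1
tool_pos: [672.4, 251.4, 37.4]
tool_rot: [[0.24, 0.018, 0.971], [-0.971, 0.018, 0.24], [-0.013, -1.0, 0.022]]
ft_force: [0.1, -0.2, -1.5]
grip_width: 40.0
t 16.10 pos [672.4 251.4  37.4] xang -76.10 y [ 0.018  0.018 -1.   ] F [ 0.1 -0.2 -1.5] T [-0.01  0.01  0.07] g 40.0
need [-0.9 -0.2 -3.4] spin 0.0
0 [[173.0, 354.0], [443.0, 437.0], [490.0, 378.0], [225.0, 299.0], [441.0, 457.0]] slope 0.307
4 [[176.0, 366.0], [446.0, 432.0], [493.0, 373.0], [228.0, 312.0], [446.0, 453.0]] slope 0.242
8 [[179.0, 379.0], [449.0, 427.0], [496.0, 368.0], [231.0, 324.0], [450.0, 448.0]] slope 0.177
12 [[183.0, 391.0], [452.0, 421.0], [499.0, 363.0], [235.0, 336.0], [454.0, 443.0]] slope 0.112
```

View pics/s14c.png

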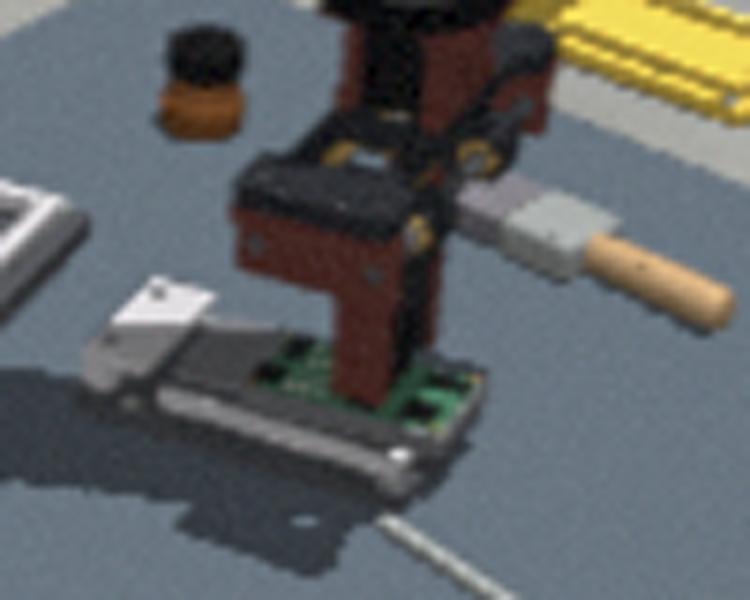

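The carrier looks about 3–4 mm further -x than modelled: its right corner is at (485,372) in the crop against a prediction of (494,371). I'll shift +3 mm for lip clearance, then lower to contact.

```bash
python3 -m crank '[{"grip":30,"offset":[2.5,0.6,0],"spin":0},{"grip":30,"offset":[0,0,-1.5],"spin":0},{"grip":30,"offset":[0,0,-1.5],"spin":0},{"grip":30,"offset":[0,0,-1],"spin":0}]' 4
python3 - <<'E'
from h import *;st(674,251.8,34,-76.1)
E
```

```text
time_s: 16.55
tool_pos: [674.9, 252.6, 34.5]
tool_rot: [[0.24, 0.018, 0.971], [-0.971, 0.018, 0.24], [-0.013, -1.0, 0.022]]
ft_force: [-3.0, -0.6, 4.9]
grip_width: 40.2
t 16.55 pos [674.9 252.6  34.5] xang -76.09 y [ 0.018  0.018 -1.   ] F [-3.  -0.6  4.9] T [-0.23  0.6   0.  ] g 40.2
need [-0.9 -0.8 -0.5] spin -0.0
```

Run:
```python
from h import *;st()
im=snapshot("scene");cv2.imwrite("pics/s15c.png",cv2.resize(im[205:265,325:400,::-1],None,fx=10,fy=10,interpolation=cv2.INTER_CUBIC))
```

```text
t 16.55 pos [674.9 252.6  34.5] xang -76.09 y [ 0.018  0.018 -1.   ] F [-3.  -0.6  4.9] T [-0.23  0.6   0.  ] g 40.2
```

View pics/s15c.png

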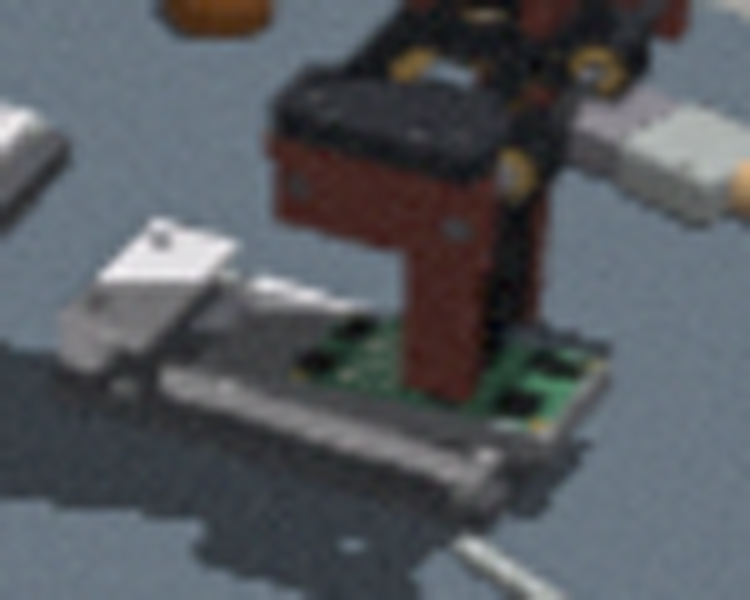

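The tongue is down between the guides just ahead of the lip, with the far guide visible at (357,233). The +x end rests on the end stop with about 5 N of contact. I'll slide towards -x under the lip.

```bash
python3 -m crank '[{"grip":30,"offset":[-1.5,-0.4,0.8],"spin":0},{"grip":30,"offset":[-3,-0.8,0],"spin":0},{"grip":30,"offset":[-3,-0.8,0],"spin":0}]' 5
python3 - <<'E'
from h import *;st()
im=snapshot("scene");cv2.imwrite("pics/s16c.png",cv2.resize(im[205:265,325:400,::-1],None,fx=10,fy=10,interpolation=cv2.INTER_CUBIC))
E
```

```text
time_s: 16.9
tool_pos: [667.8, 250.3, 34.9]
tool_rot: [[0.24, 0.02, 0.971], [-0.971, 0.018, 0.24], [-0.013, -1.0, 0.024]]
ft_force: [-0.2, -0.7, -1.5]
grip_width: 40.0
t 16.90 pos [667.8 250.3  34.9] xang -76.10 y [ 0.02   0.018 -1.   ] F [-0.2 -0.7 -1.5] T [-0.01  0.03 -0.02] g 40.0
```

View pics/s16c.png

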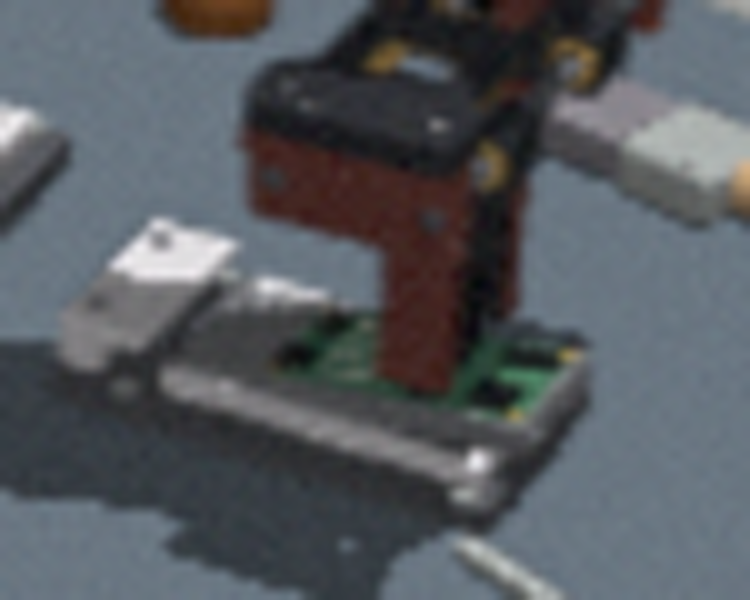

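```bash
python3 -m crank '[{"grip":30,"offset":[-3,-0.8,0],"spin":0},{"grip":30,"offset":[-3,-0.8,0],"spin":0},{"grip":30,"offset":[-1,-0.2,0],"spin":0}]' 5
python3 - <<'E'
from h import *;st(654,246.9,0,-76.1)
im=snapshot("scene");cv2.imwrite("pics/s17c.png",cv2.resize(im[205:265,325:400,::-1],None,fx=10,fy=10,interpolation=cv2.INTER_CUBIC))
E
```

```text
time_s: 17.25
tool_pos: [659.6, 248.0, 34.6]
tool_rot: [[0.24, 0.019, 0.971], [-0.971, 0.018, 0.24], [-0.013, -1.0, 0.023]]
ft_force: [0.2, 0.5, -1.6]
grip_width: 39.9
t 17.25 pos [659.6 248.   34.6] xang -76.10 y [ 0.019  0.018 -1.   ] F [ 0.2  0.5 -1.6] T [-0.02 -0.02  0.01] g 39.9
need [ -5.6  -1.1 -34.6] spin 0.0
```

View pics/s17c.png

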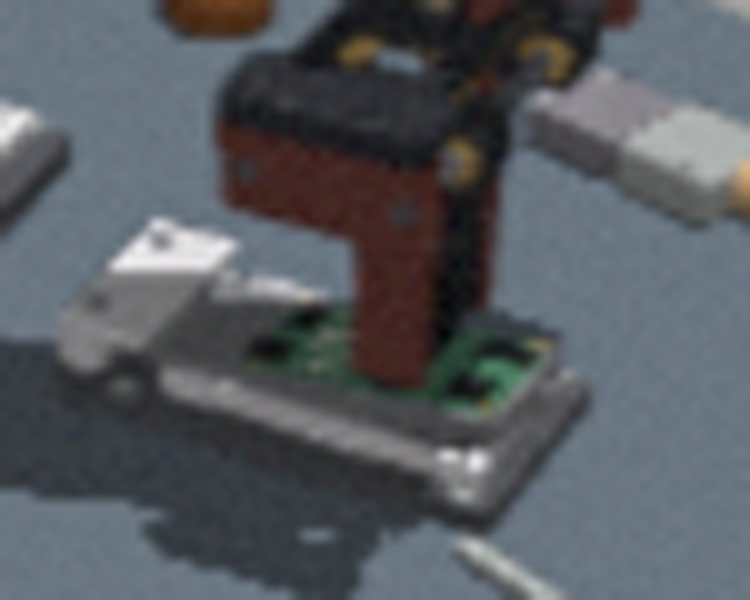

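Run:
```python
from h import *
y=np.radians(13.9);R=np.array([[np.cos(y),-np.sin(y)],[np.sin(y),np.cos(y)]])
def N(x,yy,z): return np.r_[np.array([630.3,240.6])+R@[x,yy],z]
for nm,P in [("home corner -y",N(60,-25,20)),("home corner +y",N(60,25,20)),("stop corner -y out?",N(62,-27.5,18)),("lip edge -y top",N(-46,-33.5,27.5)),("lip edge +y",N(-46,33.5,27.5)),("board start home",N(-30,-25,20))]:
    p=proj("scene",P)[0];print(nm,((p-[325,205])*10+5).round(0))
s=read_state()["tool_pos"]
for px in (22,24,26):
  for th in (4,6,8):
    print(px,th,((proj("scene",car(s,th,13.9,[(60,-25,10),(60,25,10),(-30,-25,10)],px=px))-[325,205])*10+5).round(0).tolist())
```

```text
home corner -y [477. 441.]
home corner +y [540. 364.]
stop corner -y out? [479. 452.]
lip edge -y top [152. 336.]
lip edge +y [246. 239.]
board start home [209. 358.]
22 4 [[508.0, 426.0], [571.0, 349.0], [237.0, 360.0]]
22 6 [[510.0, 423.0], [573.0, 345.0], [239.0, 366.0]]
22 8 [[512.0, 419.0], [575.0, 342.0], [241.0, 371.0]]
24 4 [[502.0, 425.0], [565.0, 347.0], [231.0, 359.0]]
24 6 [[504.0, 421.0], [567.0, 344.0], [233.0, 365.0]]
24 8 [[506.0, 418.0], [569.0, 341.0], [236.0, 370.0]]
26 4 [[496.0, 423.0], [559.0, 346.0], [226.0, 357.0]]
26 6 [[498.0, 420.0], [561.0, 343.0], [228.0, 363.0]]
26 8 [[500.0, 417.0], [563.0, 340.0], [230.0, 369.0]]
```

Tongue is under the lip, and the carrier still hangs free (force equals its weight). About 4–5 mm remain, so creep on towards the back wall watching the force.

```bash
python3 -m crank '[{"grip":30,"offset":[-2,-0.4,0],"spin":0},{"grip":30,"offset":[-2,-0.4,0],"spin":0}]' 5
python3 -c "from h import *;st(654.5,246.6,0,-76.1)"
python3 -m crank '[{"grip":30,"offset":[-1,-0.2,0],"spin":0},{"grip":30,"offset":[0,0,0],"spin":0}]' 5
python3 - <<'E'
from h import *;st(654.5,246.6,0,-76.1)
im=snapshot("scene");cv2.imwrite("pics/s18c.png",cv2.resize(im[205:265,325:400,::-1],None,fx=10,fy=10,interpolation=cv2.INTER_CUBIC))
E
```

```text
time_s: 17.5
tool_pos: [655.6, 247.2, 34.7]
tool_rot: [[0.24, 0.02, 0.971], [-0.971, 0.018, 0.24], [-0.013, -1.0, 0.024]]
ft_force: [0.2, 0.4, -1.3]
grip_width: 40.1
t 17.50 pos [655.6 247.2  34.7] xang -76.11 y [ 0.02   0.018 -1.   ] F [ 0.2  0.4 -1.3] T [-0.01 -0.   -0.03] g 40.1
need [ -1.1  -0.6 -34.7] spin 0.0
time_s: 17.7
tool_pos: [654.2, 247.0, 34.7]
tool_rot: [[0.24, 0.02, 0.971], [-0.971, 0.018, 0.24], [-0.013, -1.0, 0.023]]
ft_force: [0.7, 1.1, -1.2]
grip_width: 40.3
t 17.70 pos [654.2 247.   34.7] xang -76.10 y [ 0.02   0.018 -1.   ] F [ 0.7  1.1 -1.2] T [-0.01  0.06  0.01] g 40.3
need [  0.3  -0.4 -34.7] spin -0.0
```

View pics/s18c.png

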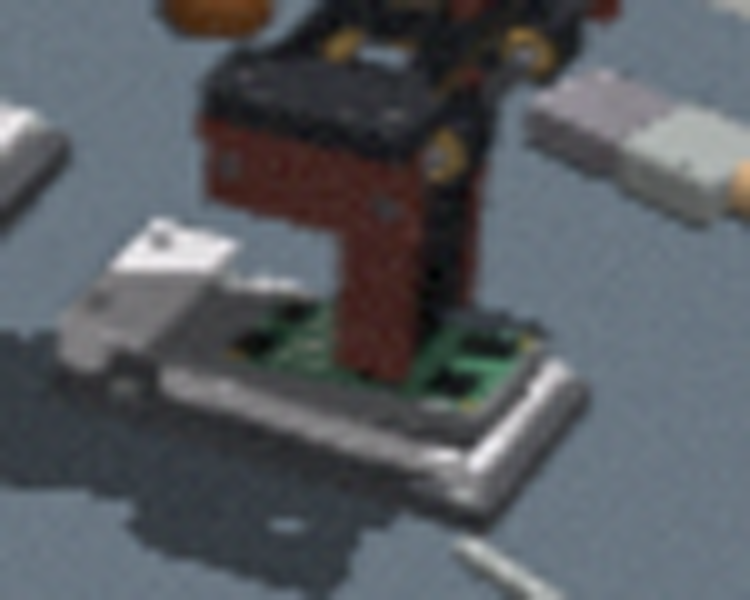

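The end stop is now fully visible beyond the carrier's end, at about (380,244) in the scene view, and the tongue is under the lip. Lowering the rib end in 1 mm steps with a light grip.

```bash
python3 -m crank '[{"grip":30,"offset":[0,0,-1],"spin":0},{"grip":30,"offset":[0,0,-1],"spin":0},{"grip":30,"offset":[0,0,-0.5],"spin":0}]' 4
python3 -c "from h import *;st(654.5,246.6,28.8,-76.1)"
python3 -m crank '[{"grip":30,"offset":[0,0,-1],"spin":0},{"grip":30,"offset":[0,0,-0.5],"spin":0}]' 4
python3 - <<'E'
from h import *;st(654.5,246.6,28.8,-76.1)
im=snapshot("scene");cv2.imwrite("pics/s19c.png",cv2.resize(im[205:265,325:400,::-1],None,fx=10,fy=10,interpolation=cv2.INTER_CUBIC))
E
```

```text
time_s: 18.05
tool_pos: [654.8, 247.5, 33.0]
tool_rot: [[0.24, 0.02, 0.971], [-0.971, 0.019, 0.24], [-0.013, -1.0, 0.024]]
ft_force: [-2.5, -1.7, 5.9]
grip_width: 40.3
t 18.05 pos [654.8 247.5  33. ] xang -76.11 y [ 0.02   0.019 -1.   ] F [-2.5 -1.7  5.9] T [-0.31  0.57 -0.04] g 40.3
need [-0.3 -0.9 -4.2] spin 0.0
time_s: 18.25
tool_pos: [655.0, 247.6, 32.7]
tool_rot: [[0.24, 0.021, 0.971], [-0.971, 0.019, 0.24], [-0.013, -1.0, 0.025]]
ft_force: [-0.9, -1.2, 4.0]
grip_width: 40.2
t 18.25 pos [655.  247.6  32.7] xang -76.11 y [ 0.021  0.019 -1.   ] F [-0.9 -1.2  4. ] T [-0.28  0.43  0.03] g 40.2
need [-0.5 -1.  -3.9] spin 0.0
```

View pics/s19c.png

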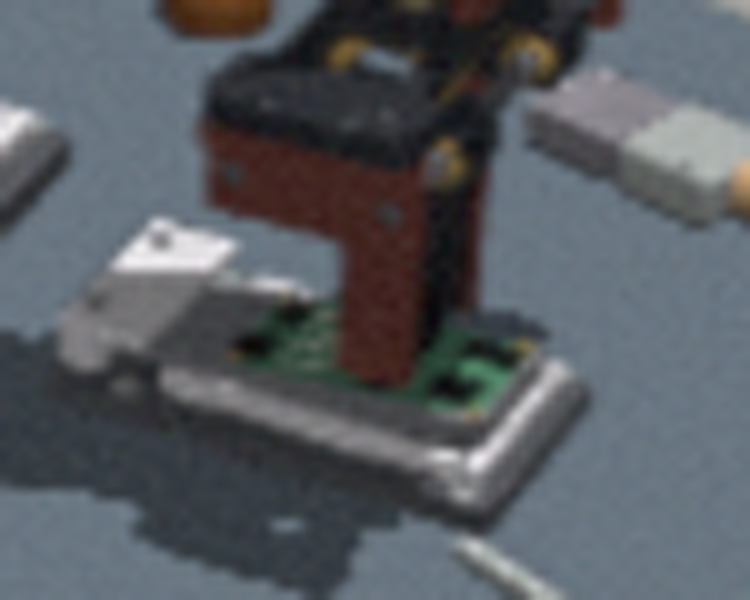

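Upward force is about 5 N with a push towards -x, so the +x lower corner is probably catching the end stop's edge. I'll lift slightly and push about 2 mm further under the lip.

```bash
python3 -m crank '[{"grip":30,"offset":[0,-0.3,1.5],"spin":0},{"grip":30,"offset":[-1.2,-0.4,0.3],"spin":0},{"grip":30,"offset":[-1,-0.3,0],"spin":0}]' 6
python3 -c "from h import *;st(653,246,28.8,-76.1)"
python3 -m crank '[{"grip":30,"offset":[-1,-0.3,0],"spin":0},{"grip":30,"offset":[0,0,0],"spin":0}]' 6
python3 - <<'E'
from h import *;st(654.5,246.6,28.8,-76.1)
im=snapshot("scene");cv2.imwrite("pics/s20c.png",cv2.resize(im[205:265,325:400,::-1],None,fx=10,fy=10,interpolation=cv2.INTER_CUBIC))
E
```

```text
time_s: 18.6
tool_pos: [652.6, 246.3, 33.7]
tool_rot: [[0.24, 0.021, 0.971], [-0.971, 0.019, 0.24], [-0.013, -1.0, 0.024]]
ft_force: [0.0, 1.1, -1.3]
grip_width: 39.8
t 18.60 pos [652.6 246.3  33.7] xang -76.11 y [ 0.021  0.019 -1.   ] F [ 0.   1.1 -1.3] T [-0.02 -0.01 -0.02] g 39.8
need [ 0.4 -0.3 -4.9] spin 0.0
time_s: 18.8
tool_pos: [651.0, 245.7, 33.0]
tool_rot: [[0.24, 0.02, 0.971], [-0.971, 0.018, 0.24], [-0.013, -1.0, 0.023]]
ft_force: [-0.1, -0.2, -2.0]
grip_width: 39.9
t 18.80 pos [651.  245.7  33. ] xang -76.11 y [ 0.02   0.018 -1.   ] F [-0.1 -0.2 -2. ] T [-0.01 -0.04  0.02] g 39.9
need [ 3.5  0.9 -4.2] spin 0.0
```

View pics/s20c.png

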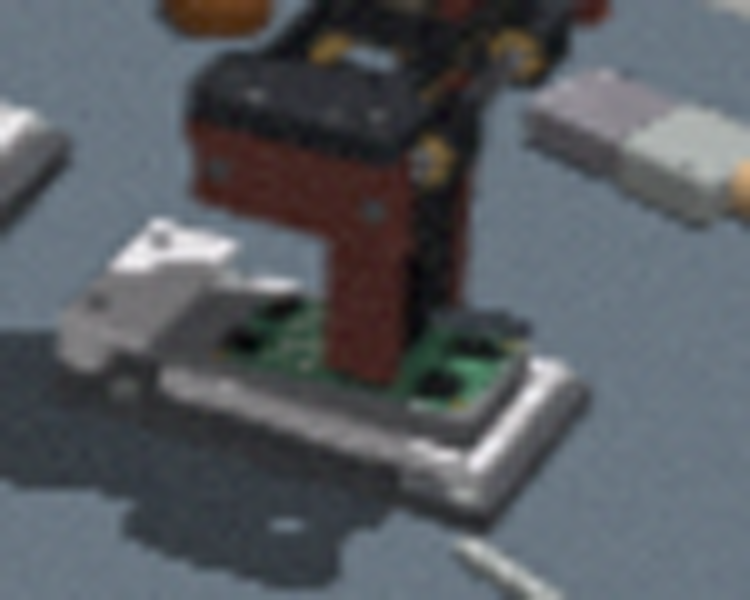

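No wall contact yet and the stop is fully clear. Lowering.

```bash
python3 -m crank '[{"grip":30,"offset":[0,0,-0.7],"spin":0},{"grip":30,"offset":[0,0,-0.7],"spin":0}]' 4
python3 -m crank '[{"grip":30,"offset":[0,0,-0.7],"spin":0},{"grip":30,"offset":[0,0,-0.7],"spin":0}]' 4
python3 -m crank '[{"grip":30,"offset":[0,0,-0.7],"spin":0}]' 4
python3 - <<'E'
from h import *;st(654.5,246.6,28.8,-76.1)
im=snapshot("scene");cv2.imwrite("pics/s21c.png",cv2.resize(im[205:265,325:400,::-1],None,fx=10,fy=10,interpolation=cv2.INTER_CUBIC))
E
```

```text
time_s: 19.05
tool_pos: [651.4, 246.0, 31.8]
tool_rot: [[0.24, 0.02, 0.971], [-0.971, 0.019, 0.24], [-0.013, -1.0, 0.024]]
ft_force: [0.7, 0.2, -0.6]
grip_width: 39.5
time_s: 19.25
tool_pos: [651.9, 246.3, 30.6]
tool_rot: [[0.24, 0.021, 0.971], [-0.971, 0.019, 0.24], [-0.014, -1.0, 0.025]]
ft_force: [-0.3, 0.1, -0.3]
grip_width: 40.1
time_s: 19.35
tool_pos: [652.2, 246.3, 30.1]
tool_rot: [[0.24, 0.022, 0.97], [-0.971, 0.019, 0.24], [-0.014, -1.0, 0.026]]
ft_force: [0.5, 0.4, 1.3]
grip_width: 40.0
t 19.35 pos [652.2 246.3  30.1] xang -76.11 y [ 0.022  0.019 -1.   ] F [0.5 0.4 1.3] T [ 0.01 -0.17  0.06] g 40.0
need [ 2.3  0.3 -1.3] spin 0.0
```

View pics/s21c.png

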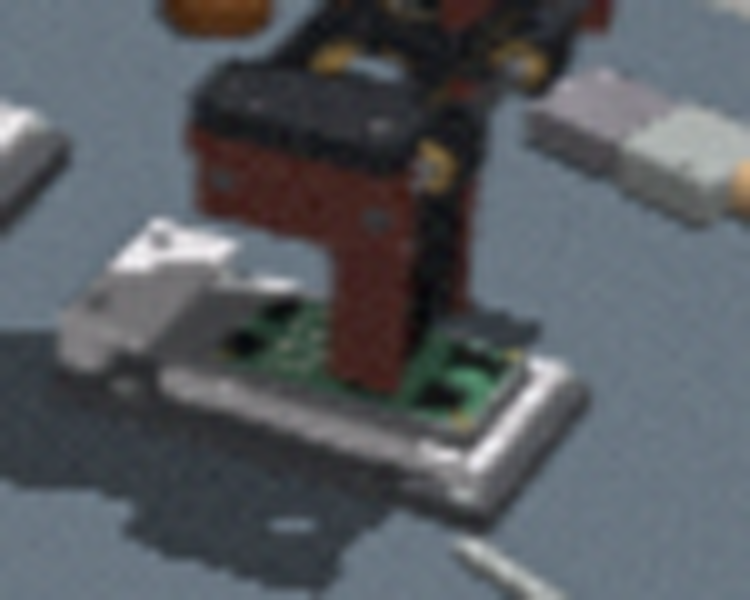

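The end now goes down inside the stop: the carrier pivots on the floor with only about 2–3 N. Continuing down.

```bash
python3 -m crank '[{"grip":30,"offset":[0,0,-0.7],"spin":0},{"grip":30,"offset":[0,0,-0.7],"spin":0}]' 4
python3 -m crank '[{"grip":30,"offset":[0,0,-0.7],"spin":0},{"grip":30,"offset":[0,0,-0.7],"spin":0}]' 4
python3 - <<'E'
from h import *;st(654.5,246.6,28.8,-76.1)
im=snapshot("scene");cv2.imwrite("pics/s22.png",im[:,:,::-1]);cv2.imwrite("pics/s22c.png",cv2.resize(im[205:265,325:400,::-1],None,fx=10,fy=10,interpolation=cv2.INTER_CUBIC))
E
```

```text
time_s: 19.6
tool_pos: [652.8, 246.5, 28.9]
tool_rot: [[0.24, 0.023, 0.97], [-0.971, 0.02, 0.24], [-0.014, -1.0, 0.027]]
ft_force: [1.9, 0.5, 1.4]
grip_width: 40.2
time_s: 19.8
tool_pos: [653.1, 246.8, 28.0]
tool_rot: [[0.24, 0.024, 0.97], [-0.971, 0.02, 0.24], [-0.014, -1.0, 0.028]]
ft_force: [-1.4, 0.7, 5.0]
grip_width: 40.1
t 19.80 pos [653.1 246.8  28. ] xang -76.10 y [ 0.024  0.02  -1.   ] F [-1.4  0.7  5. ] T [0.01 0.29 0.06] g 40.1
need [ 1.4 -0.2  0.8] spin 0.0
```

View pics/s22c.png

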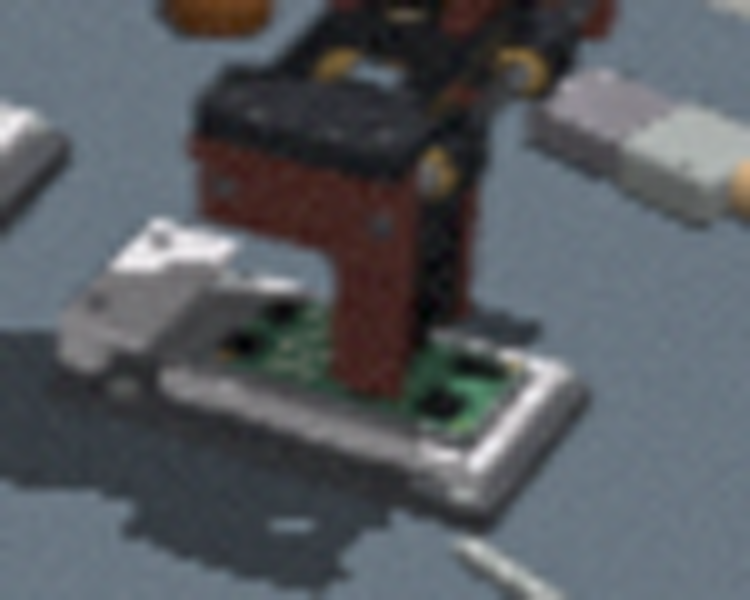

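The carrier now sits level inside the nest. The +x corners are at about (371,248) and (377,241) in the scene view, inside the stop, with 6.5 N net press at z 28.0. One more small press, then release.

```bash
python3 -m crank '[{"grip":30,"offset":[0,0,-1],"spin":0},{"grip":30,"offset":[0,0,-0.5],"spin":0}]' 4
python3 -m crank '[{"grip":42,"offset":[0,0,0.5],"spin":0},{"grip":46,"offset":[0,0,0],"spin":0},{"grip":60,"offset":[0,0,0],"spin":0},{"grip":87,"offset":[0,0,0],"spin":0},{"grip":87,"offset":[0,0,0],"spin":0},{"grip":87,"offset":[0,0,0],"spin":0}]' 4
python3 - <<'E'
from h import *;st()
im=snapshot("scene");cv2.imwrite("pics/s23c.png",cv2.resize(im[205:265,325:400,::-1],None,fx=10,fy=10,interpolation=cv2.INTER_CUBIC))
E
```

```text
time_s: 20.05
tool_pos: [653.3, 246.9, 27.4]
tool_rot: [[0.24, 0.024, 0.97], [-0.971, 0.02, 0.24], [-0.014, -1.0, 0.028]]
ft_force: [-0.8, -0.8, 4.4]
grip_width: 40.4
time_s: 20.65
tool_pos: [651.9, 246.1, 26.4]
tool_rot: [[0.24, 0.021, 0.971], [-0.971, 0.019, 0.24], [-0.013, -1.0, 0.025]]
ft_force: [0.5, 0.2, 0.2]
grip_width: 74.3
t 20.65 pos [651.9 246.1  26.4] xang -76.11 y [ 0.021  0.019 -1.   ] F [0.5 0.2 0.2] T [-0.03  0.02  0.06] g 74.3
```

View pics/s23c.png

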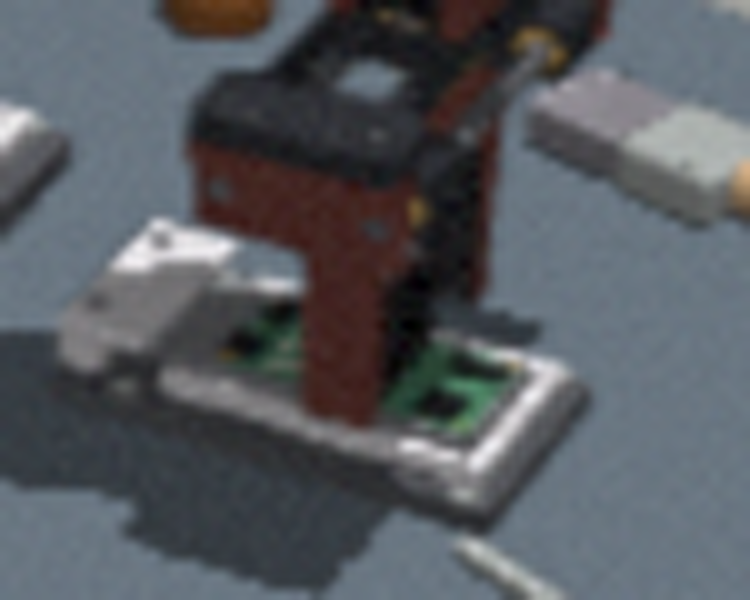

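Released; the carrier lies still. Rise straight up, then back off so the top camera can see the nest.

```bash
python3 -m crank '[{"grip":87,"offset":[0,0,5],"spin":0},{"grip":87,"offset":[0,0,12],"spin":0},{"grip":87,"offset":[0,0,20],"spin":0},{"grip":87,"offset":[0,0,30],"spin":0},{"grip":87,"offset":[0,0,30],"spin":0},{"grip":87,"offset":[-10,-40,20],"spin":0},{"grip":87,"offset":[-15,-45,0],"spin":0},{"grip":87,"offset":[-15,-45,0],"spin":0},{"grip":87,"offset":[-15,-45,0],"spin":0},{"grip":87,"offset":[-10,-30,0],"spin":0},{"grip":87,"offset":[0,-10,0],"spin":0},{"grip":87,"offset":[0,0,0],"spin":0}]' 4
python3 - <<'E'
from h import *;st()
im=snapshot("scene");cv2.imwrite("pics/s24.png",im[:,:,::-1]);a=cv2.resize(im[205:265,325:400,::-1],None,fx=5.3,fy=5.3,interpolation=cv2.INTER_CUBIC)
im=snapshot("top");cv2.imwrite("pics/t24.png",im[:,:,::-1]);b=cv2.resize(im[200:275,235:300,::-1],None,fx=6,fy=6,interpolation=cv2.INTER_CUBIC)
c=np.zeros((max(a.shape[0],b.shape[0]),a.shape[1]+b.shape[1]+8,3),np.uint8);c[:a.shape[0],:a.shape[1]]=a;c[:b.shape[0],a.shape[1]+8:]=b;cv2.imwrite("pics/c24.png",c[:,:800])
E
```

```text
time_s: 21.9
tool_pos: [585.3, 27.5, 160.4]
tool_rot: [[0.244, 0.034, 0.969], [-0.97, 0.023, 0.243], [-0.013, -0.999, 0.039]]
ft_force: [-0.0, 0.4, -0.3]
grip_width: 86.9
t 21.90 pos [585.3  27.5 160.4] xang -75.90 y [ 0.034  0.023 -0.999] F [-0.   0.4 -0.3] T [0.06 0.04 0.  ] g 86.9
```

View pics/c24.png

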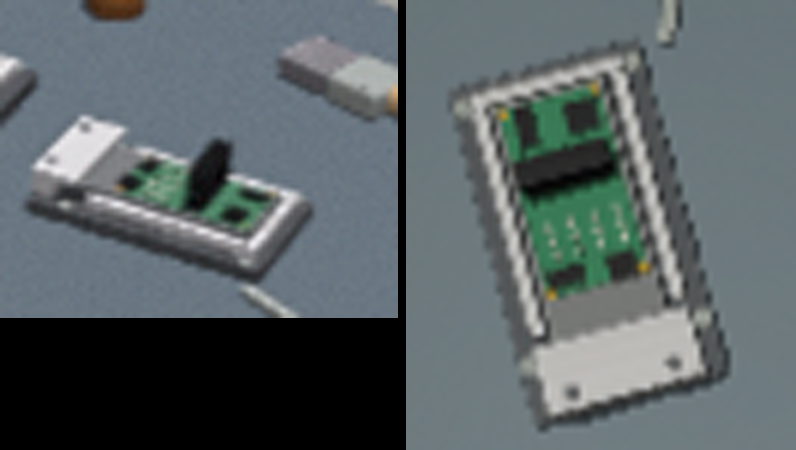

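View pics/t24.png

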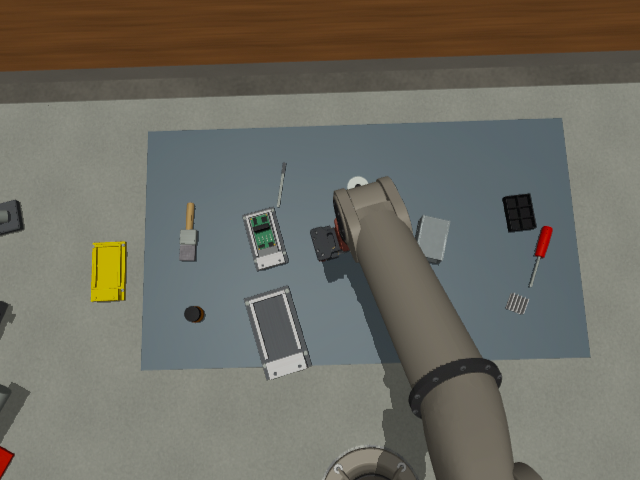

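Run:
```python
from h import *
t=cv2.imread("pics/t24.png")
b,m,c=rect(t,(244,208,284,262),lambda a:(a[:,:,1]-a[:,:,2]>20)|(a.max(2)<48),cl=8,op=14)
print(desc("top",b,20));w=ray("top",b,20)[:,:2];y=np.radians(13.9);e=np.array([np.cos(y),np.sin(y)])
q=w-[630.3,240.6];print("nest frame x,y:",np.c_[q@e,q@[-e[1],e[0]]].round(1).tolist())
a=cv2.imread("pics/top0.png")
d=cv2.absdiff(a,t).max(2);print([(n,int(d[y0:y1,x0:x1].max())) for n,(x0,y0,x1,y1) in dict(jar=(180,300,210,328),brush=(175,198,205,265),tweez=(275,160,290,206),tray=(500,190,540,235),driver=(525,225,555,290),hs=(503,288,532,318),big=(243,285,312,380)).items()])
s0=cv2.imread("pics/scene0.png");s1=cv2.imread("pics/s24.png");print("spool diff",cv2.absdiff(s0,s1)[274:306,322:348].max())
```

```text
(array([644.1, 243.3]), array([46.6, 85.9]), np.float64(13.9))
nest frame x,y: [[57.1, 22.7], [56.9, -23.8], [-29.0, -23.8], [-28.7, 22.2]]
[('jar', 7), ('brush', 8), ('tweez', 8), ('tray', 9), ('driver', 8), ('hs', 8), ('big', 8)]
spool diff 14
```

```bash
python3 -c "
from station import *;print(close_job())"
```

```text
the job is handed in; nothing more can be done
None
```

The carrier is in the inspection nest and looks flat and fully home in both camera views. I handed the job in at about 22 s with the gripper open and clear of everything.

**What I did**
- I gripped the tongue end across its width, drew the carrier 94 mm out of the rack, laid it on clear bench and let go.
- I took it again by the rib with a light grip, so it tilted about 5 degrees tongue-down in the pads. I tucked the tongue under the lip of the smaller, non-yellow nest.
- I lowered the rib end in steps of about 0.7 mm until it lay flat, then released it.

**What the last checks showed**
- **Position:** in the final top view the board's angle matches the nest's measured 13.9 degrees. Its centre is about 1 mm towards the lip and 0.6 mm to one side, inside the nest's play, and the tongue is under the lip. The camera calibration is only good to about 2 mm.
- **Other things:** the jar, brush, tweezers, tray, screwdriver, heat sink and the larger nest look unchanged in before and after pictures. The spool showed no real change in the scene view.
- **Forces:** my readings between moves never went above about 6 N; I did not record the peaks within a move.

**What did not go smoothly**
- **On the bench:** the fingertips reached about 8 mm below the carrier's underside. At release it settled the last few millimetres instead of being set right down.
- **In the nest:** on the first lowering, the rib end caught on the end stop at about 6 N. I lifted it, moved it about 4 mm further under the lip, and it then went down freely.
- **Grip position:** the scene view put my grip about 4 mm off the rib's centre along the carrier. I corrected for this by the pictures and by feel.

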